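Sweep the chest's deck clean and latch its hasp

ROBOT

A 7-joint arm with a two-finger parallel gripper is mounted at the origin on the work surface. World frame = base frame: x ahead of the robot, y to its left, z up, the work surface at z = 0. Lengths are in m, angles in degrees, forces in N, time in s.
With the tool pointing down it reaches from about 0.425 to 0.875 m from the base axis. Payload 4.7 kg.
Tool frame: the origin (TCP) lies on the centre line of the jaws, within the pads' length; the fingertips stand 25 mm ahead of it and the grasp point (between the pads) lies 6 mm ahead of it; z points along the fingers, y is the direction in which the jaws open and shut (so a half turn about z gives the same grasp; the last joint's range is limited). The gripper opens to 87 mm and grips with 3 to 60 N. Pads are 19 mm wide; open, the fingers measure 117 mm over their backs; the gripper's body (75 mm by 190 mm) begins 51 mm behind the grasp point.
Start: joints at [64.463, 18.392, -4.016, 83.108, 1.295, 78.541, -3.26], TCP at [0.288, -0.583, 0.248] pointing down, gripper open.
Joint ranges: [-163.93, 163.93], [-17.29, 119.83], [-79.2, 71.16], [3.27, 140.29], [-89.18, 269.18], [5.43, 117.66], [-154.24, 154.24]. Speed limits (degrees/s): [147.25, 147.25, 180, 180, 180, 180, 180].

INTERFACE

Orientations are given as [roll, pitch, yaw] about the fixed x, y, z axes, in that order (R = Rz(yaw) Ry(pitch) Rx(roll)).
In Python, from cell import env gives the robot as it stands.
- The arm moves only by the shell command python3 -m creep 'ROWS' [OPENING] [FORCE]. ROWS is JSON, a list of rows, each an object of numbers: "tx", "ty", "tz": the shift along the tool's x, y, z in m; "rx", "ry", "rz": the turn, a rotation vector about the tool's x, y, z in degrees. In form: [{"tx": .., "ty": .., "tz": .., "rx": .., "ry": .., "rz": ..}, ...]. A call has 1 to 20 rows; each row shifts and turns the commanded pose from where the row before left it, along the tool's axes as they then stand; what a row does not reach is not made up. A row lasts 1/8 s, in which the tool goes at most 62.5 mm and 10.7 degrees, less where a joint would pass 70% of its speed; a pose out of reach is approached as far as the arm can. A call is refused whole if a number of a shift passes 0.0625 or a number of a turn 10.7, either way. A call with a gripper value outside its range is refused whole. OPENING is the finger opening in m, from 0 to 0.087, set as the call begins (- or left out, the last holds). The fingers move at their own pace and stop on an object; FORCE is the grip in N (left out, the last holds). Time passes only in rows, so rows that do not move let the fingers close. It gives the time, the measured TCP pose, the force and the opening at its end, in the units of the state.
- env.get_obs(): the state, without advancing time (a new reading comes with each control period).
- env.read_camera(name): name is "scene" or "top"; returns a dict with "pixels" (384x512x3 uint8, red, green, blue), "intrinsics" (3x3 intrinsics, pixels), "D" ([k1, k2, p1, p2, k3] as OpenCV has them; the pictures are not rectified), "R" (3x3) and "t" (3): a world point X has camera coordinates R X + t. Camera axes: x right, y down, z forward; pixel columns grow to the right and rows downward; lengths in m; the calibration is good to about 2 mm. A picture is of the moment at which its call begins. There is no depth.
- env.sign_off(): hands the job in, once; it reports no verdict.
The state is a dict: "time_s": time; "qpos": joint angles; "joint_velocities": joint speeds; "effort": joint torques, N m; "tool_pos": TCP position; "tool_rot": TCP orientation; "force": force on the tool from outside, world axes, zero at the start; "wrist_torque": the same for the moment, N m; "grip_width": finger opening in m.
Only numpy, scipy, OpenCV 4.12 (cv2) and the standard library are available. Lean on these libraries where they do the work, as an engineer would, in place of code of your own. Each camera call takes 0.05 s, during which the arm holds its last target.

TASK

Using the scraper block, sweep the four loose lumps of metal off the chest's front deck into the scrap tray at the chest's left end, without touching the lumps with the fingers, and stand the scraper back upright on the bench. Then swing the steel hasp, which lies back on the chest's lid, over to the front and press its tongue down into the catch until it snaps home, leaving the lid shut. Do not disturb the other things on the bench or the wrench on the lid.

Things in the scene. Friction and masses are not known exactly. Their poses are not given: they have to be found in the camera images.
- chest: grey chest fixed to the bench, flat top 80 mm above it. Origin: at bench level below the middle of the hasp's hinge line; x points away from the robot (at yaw 0), y to the left end, z up. Front deck, no lip: x -152 to 0, y -125 to 125 mm. Flush lid behind it: x 2 to 152 mm. The catch stands on the deck's middle near the front edge; the scrap tray is fixed to the left (+y) end
- tray_in (a point): centre of the floor of the scrap tray, an open steel tray 140 mm (chest x) by 110 mm (chest y) outside, walls 4 mm, rim 50 mm above the bench (30 mm below the deck), touching the chest's left end: x -110 to 30, y 126 to 236 mm in the chest's frame. The point is 5 mm above the bench; axes as the chest's
- catch (a point): centre of the keeper, a sprung round steel nose 12 mm thick, 30 mm long (chest y), at chest x -115.5 mm, 13.5 mm above the deck. Pressing the tongue down (about 12 to 20 N, then it gives suddenly) pushes it up to 6 mm forward; it springs back and holds the tongue. Either side, cheeks 20 mm tall, 5 mm thick: chest x -114 to -78, inner faces y +-22 mm
- hasp (a joint): hasp angle (rad): 0 = flat over the deck, home in the catch; pi/2 = upright; about 3 = lying back on the lid. It meets the keeper at about 0.13. Stiff hinge (0.1 N m): stays where it is left. T-shaped steel plate 4 mm thick: 90 mm wide (chest y) out to 70 mm from the hinge, then a tongue 28 mm wide out to 112 mm with a 5 mm round end
- hasp_hinge (a point): middle of the hasp's hinge axis, which lies along the chest's y, straight above the chest's origin, at the lid's front edge, 86 mm above the bench: 6 mm above deck and lid, as is the mid-plane of the hasp when flat
- tongue (a point): point in the middle of the hasp's tongue, on its centre line and mid-plane, 92 mm from the hinge axis; a good place to pinch the tongue across its 28 mm width. Its x axis points from the tongue's end to the hinge
- lid (a joint): lid angle (rad): 0 = shut, grows as its front edge rises; it hinges at the far edge, is 0.8 kg and falls shut. It carries the hasp's hinge
- scraper: scraper block, loose, standing upright on the bench: 68 mm wide (its x), 70 mm tall; wooden grip 26 mm thick (its y) from 20 mm up to the top, on a black foot 22 mm thick; 160 g. Origin: centre of its underside
- lump1: loose lump of dull grey metal on the deck, about 20 by 18 mm, 10 mm tall, 15 g. Origin: centre of its underside
- lump2: loose lump of dull grey metal on the deck, about 20 by 18 mm, 9 mm tall, 15 g. Origin: centre of its underside
- lump3: loose lump of dull grey metal on the deck, about 20 by 18 mm, 10 mm tall, 15 g. Origin: centre of its underside
- lump4: loose lump of dull grey metal on the deck, about 20 by 18 mm, 11 mm tall, 15 g. Origin: centre of its underside
- weight: dark lead block, 60 by 45 by 40 mm, a bystander; origin at its underside
- tin: jar 62 mm across, 85 mm tall, steel cap, a bystander; origin at its underside
- spray: spray can 62 mm across, 190 mm tall, a bystander; origin at its underside
- wrench: steel wrench 130 mm long (its x) lying on the lid's right part, a bystander; origin at its underside
- driver: blue-handled screwdriver 190 mm long, a bystander; origin at its underside
- valve: brass valve body 42 mm across, 52 mm tall with two stub ports, a bystander; origin at its underside
Mind the look-alikes: they are no part of the job. Of the things like the scraper, leave any that is green or red; of the rest the smaller one is meant.

How it is judged:
By the outcome, as a careful person would: the job done as asked, in the order asked, and still so for the second after the job is handed in, with the robot touching nothing.
It also fails if it takes over 72 s, if anything falls off the work surface, if the arm or the gripper's body presses on something with over 40 N, if the wrist force passes 120 N, or if a joint passes its speed limit or range.

## Working session

There is one attempt and no reset: what is moved stays moved. The work goes in short steps, Python scripts to look and compute and a shell command to move; the robot and the scene stay as the last step left them, time stands still between calls to the robot, and variables do not carry over. Pictures are saved under pics/ and viewed, and the job is handed in when it is done.

```bash
ls; mkdir -p pics; python3 - <<'E'
from cell import env
import cv2,pickle
o=env.get_obs()
print(o)
for n in("scene","top"):
    c=env.read_camera(n); pickle.dump(c,open(f"pics/{n}0.pkl","wb"))
    cv2.imwrite(f"pics/{n}0.png",cv2.resize(c["pixels"][:,:,::-1],(800,600),interpolation=cv2.INTER_CUBIC))
    print(n,c["intrinsics"],c["D"],c["R"],c["t"])
E
```

```text
pics
{'time_s': 0.0, 'qpos': array([64.46322032, 18.44027884, -4.01429699, 83.17471358,  1.2945638 ,
       78.53957439, -3.26100793]), 'joint_velocities': array([-0.01213785, -0.03586492,  0.01767958, -0.11362922,  0.01077475,
        0.12139178,  0.03155255]), 'effort': array([ 7.86731380e-05, -4.91294825e+01, -4.04103007e-01, -3.12531710e+01,
       -6.40001404e-02,  4.37933556e-02,  1.90544711e-04]), 'tool_pos': array([ 0.2881765 , -0.58207146,  0.24644912]), 'tool_rot': array([-1.79890645e+02,  5.63296787e-03,  2.63442641e+01]), 'force': array([-0.44891428, -0.26188942, -0.30943808]), 'wrist_torque': array([0.02787494, 0.02241014, 0.05193976]), 'grip_width': 0.08678216011645482}
scene [[409.13521748   0.         259.18557519]
 [  0.         409.13521748 189.36717093]
 [  0.           0.           1.        ]] [-0.1038382  0.         0.         0.         0.       ] [[ 0.4401212   0.89787799  0.01041384]
 [ 0.68338642 -0.32741375 -0.65252068]
 [-0.58247432  0.29430486 -0.75769936]] [-0.18724201 -0.28813324  1.63114317]
top [[443.60415122   0.         256.61439893]
 [  0.         443.60415122 195.94079116]
 [  0.           0.           1.        ]] [-0.13225246  0.          0.          0.          0.        ] [[-0.02225847 -0.99970539  0.00967938]
 [-0.99114951  0.02079853 -0.1311109 ]
 [ 0.13087096 -0.01251204 -0.99132045]] [-0.01775746  0.50959013  1.59012702]
```

View pics/scene0.png

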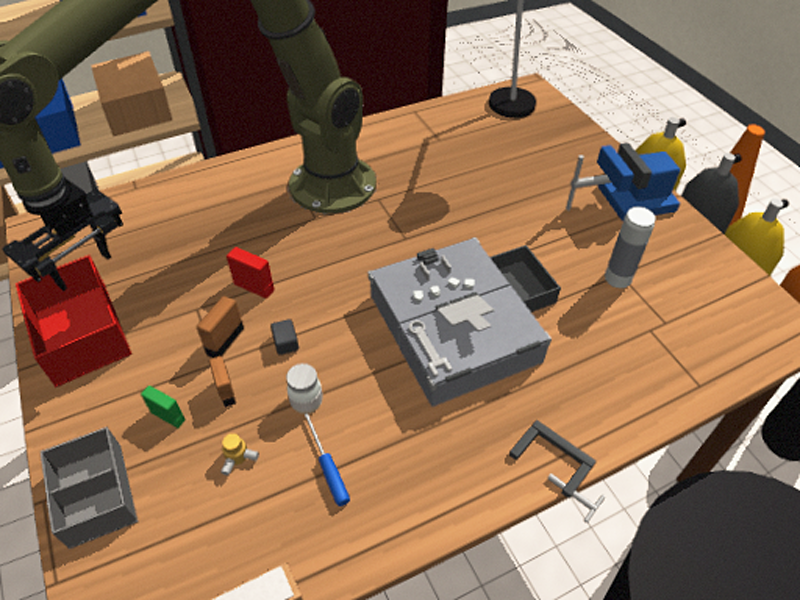

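View pics/top0.png

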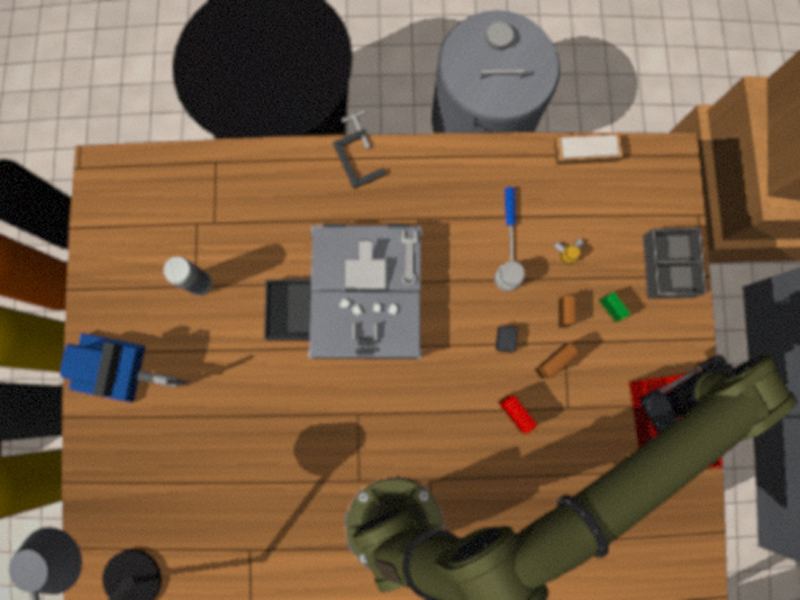

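The scene view shows four scraper-like blocks: red (250,272), large brown (220,327), small brown (222,382) and green (163,406). I'll take the smaller brown one, but check its size in close crops first.

```bash
cat > h.py <<'E'
import cv2,pickle,numpy as np
from scipy.optimize import least_squares
def proj(c,X):
    X=np.atleast_2d(np.array(X,float)); r,_=cv2.Rodrigues(c["R"])
    return cv2.projectPoints(X,r,np.array(c["t"]),np.array(c["intrinsics"]),np.array(c["D"]))[0][:,0]
def onz(c,uv,z):
    uv=np.array(uv,float).reshape(-1,1,2)
    n=cv2.undistortPoints(uv,np.array(c["intrinsics"]),np.array(c["D"]))[:,0]
    R=np.array(c["R"]);t=np.array(c["t"]); C=-R.T@t; out=[]
    for a in n:
        d=R.T@np.array([a[0],a[1],1]); s=(z-C[2])/d[2]; out.append(C+s*d)
    return np.array(out)
def load(n): return pickle.load(open(f"pics/{n}.pkl","rb"))
def grab(n,tag):
    from cell import env
    c=env.read_camera(n); pickle.dump(c,open(f"pics/{n}{tag}.pkl","wb")); return c
def crop(c,u0,v0,w,h,s,name,pts=None):
    im=cv2.resize(c["pixels"][v0:v0+h,u0:u0+w,::-1],(w*s,h*s),interpolation=cv2.INTER_CUBIC)
    if pts is not None:
        for p in pts: cv2.circle(im,(int((p[0]-u0+.5)*s),int((p[1]-v0+.5)*s)),2,(0,255,0),-1)
    for k in range(0,w,10): cv2.putText(im,str(u0+k),(k*s,8),0,.3,(255,255,0),1)
    for k in range(0,h,10): cv2.putText(im,str(v0+k),(0,k*s+8),0,.3,(255,255,0),1)
    cv2.imwrite(f"pics/{name}.png",im)
E
python3 - <<'E'
from h import *
s=load("scene0");t=load("top0")
crop(s,85,150,100,130,6,"s_scr");crop(t,310,180,110,100,7,"t_scr")
crop(s,225,140,140,120,5,"s_ch");crop(t,160,135,120,100,6,"t_ch")
E
```

```text
(no output)
```

View pics/s_scr.png

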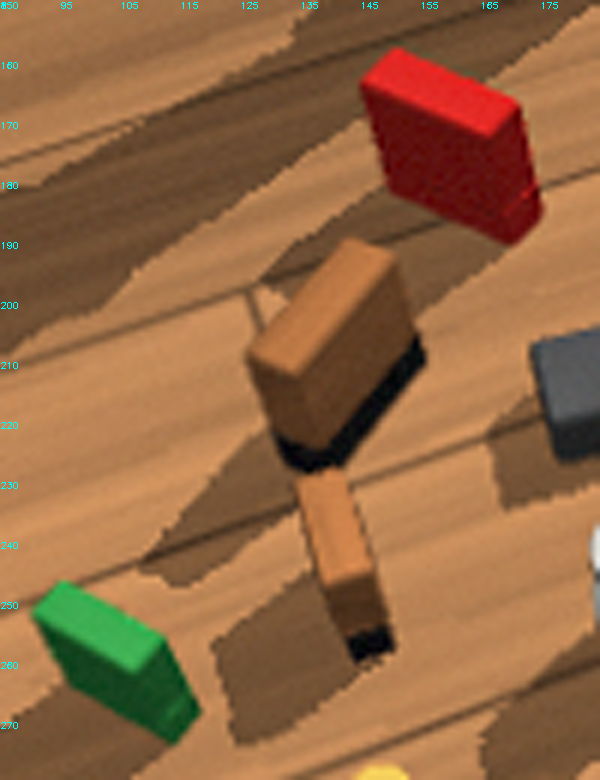

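View pics/t_scr.png

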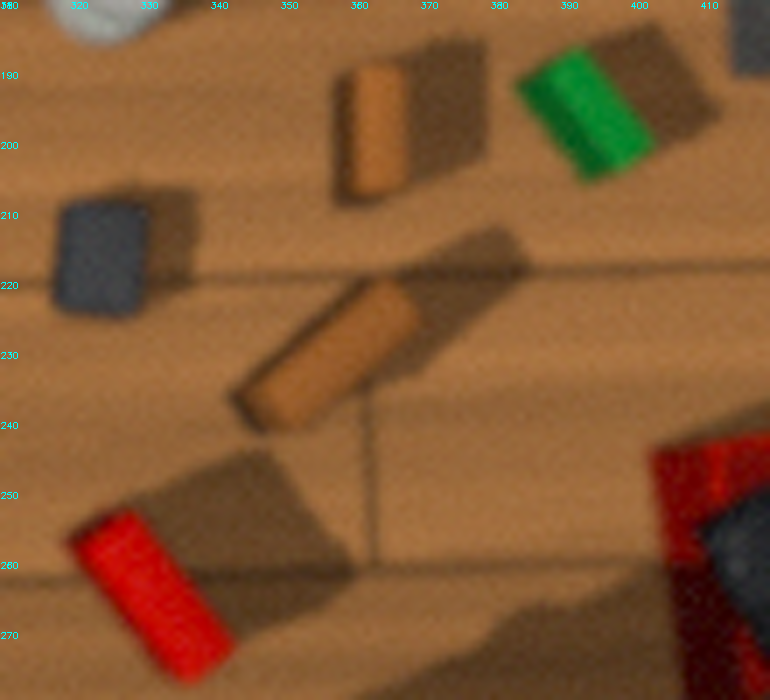

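View pics/s_ch.png

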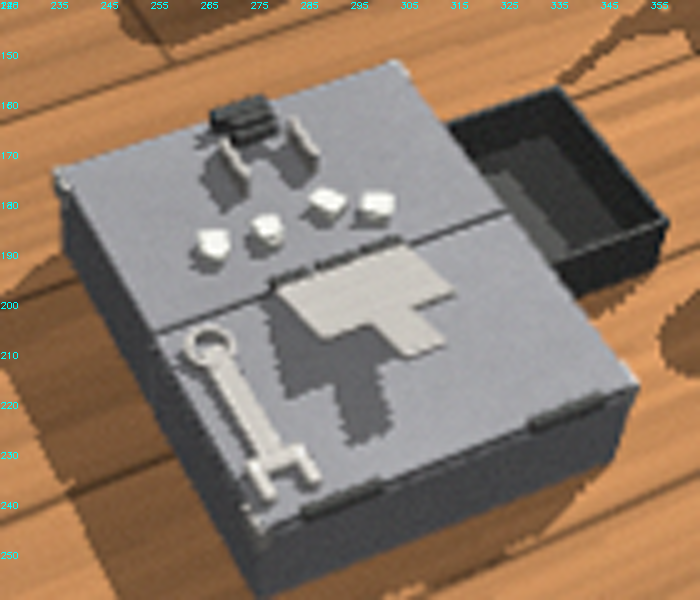

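View pics/t_ch.png

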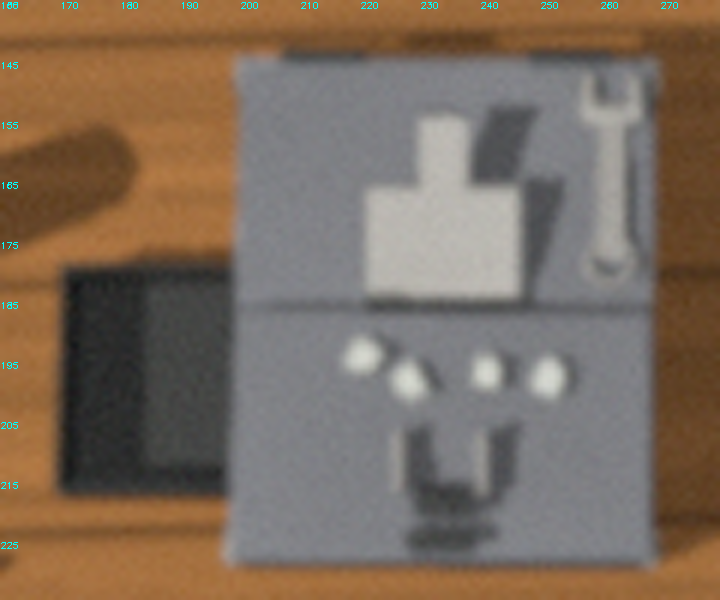

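Large brown at top (355,229) versus small brown at top (363,197), with red at (327,264) and green at (394,195) excluded. The chest deck has four lumps in a row between the hinge and the cheeks. Next I'll fit the poses.

```bash
cat >> h.py <<'E'
def fit(model,obs,g,free=None):
    # model pts (local xyz), obs: list of (cam, idx list, uv list) ; params x,y,yaw
    P=np.array(model,float)
    def W(p):
        c,s=np.cos(p[2]),np.sin(p[2]); return np.c_[p[0]+c*P[:,0]-s*P[:,1],p[1]+s*P[:,0]+c*P[:,1],P[:,2]]
    f=lambda p: np.concatenate([(proj(c,W(p)[i])-np.array(uv)).ravel() for c,i,uv in obs])
    r=least_squares(f,g); return r.x,r.fun.reshape(-1,2),W(r.x)
E
python3 - <<'E'
from h import *
s=load("scene0");t=load("top0")
M=[[-.152,.125,.08],[-.152,-.125,.08],[.152,.125,.08],[.152,-.125,.08]]
uvs=[[304.5,152],[236,174],[351.5,216],[277,246]];uvt=[[197.5,228],[268.5,228],[199,144.5],[269,145.5]]
for o in ([(s,range(4),uvs)],[(t,range(4),uvt)],[(s,range(4),uvs),(t,range(4),uvt)]):
    x,r,W=fit(M,o,[.6,0,0]); print("chest",x[:2],np.degrees(x[2]));print(r.round(1).tolist())
# scraper
for c,uv in((s,[[135,230],[142,228],[147.5,245.5],[138.8,247.7]]),(t,[[359,187.5],[367,188],[366.5,206.5],[359,206.5]])):
    p=onz(c,uv,.07); print(p[:,:2].round(4).tolist(), np.linalg.norm(np.diff(p[[0,1,2,3,0]],axis=0),axis=1))
# big brown
for c,uv in((t,[[362,219.5],[370,227],[352,241],[345,235]]),):
    p=onz(c,uv,.07); print(np.linalg.norm(np.diff(p[[0,1,2,3,0]],axis=0),axis=1))
E
```

```text
chest [0.54521966 0.05290419] -1.7146309095113117
[[-0.7, -0.4], [-0.2, -0.7], [0.8, 0.8], [0.0, -0.0]]
chest [0.54074141 0.05359566] -1.5689393359393362
[[0.0, 0.3], [-0.1, 0.8], [0.5, -0.3], [-0.5, -0.9]]
chest [0.54291221 0.0534792 ] -1.6413254752379316
[[-1.0, -0.9], [-0.3, -1.2], [0.5, 0.1], [-0.1, -0.7], [0.0, -0.4], [-0.1, 0.2], [0.6, -0.9], [-0.4, -1.4]]
[[0.46, -0.423], [0.4619, -0.4022], [0.5281, -0.4047], [0.5246, -0.4294]] [0.02085047 0.06621317 0.02491923 0.06493133]
[[0.5273, -0.3997], [0.5249, -0.4291], [0.4576, -0.4235], [0.4582, -0.396]] [0.02950861 0.06756472 0.02751099 0.0692147 ]
[0.03928951 0.08323874 0.03283296 0.08389137]
```

```bash
cat > ov.py <<'E'
from h import *
def box(a,b,z0,z1,x0,x1): pass
def chestpts(p):
    P=[]
    def seg(a,b):
        a,b=np.array(a),np.array(b)
        for k in np.linspace(0,1,25): P.append(a+k*(b-a))
    Z=.08
    seg([-.152,-.125,Z],[-.152,.125,Z]);seg([.152,-.125,Z],[.152,.125,Z]);seg([-.152,-.125,Z],[.152,-.125,Z]);seg([-.152,.125,Z],[.152,.125,Z]);seg([.001,-.125,Z],[.001,.125,Z])
    for y in(.022,.027,-.022,-.027): seg([-.114,y,.1],[-.078,y,.1])
    for x,y0,y1 in((-.110,.126,.236),(.03,.126,.236)): seg([x,y0,.05],[x,y1,.05])
    seg([-.11,.236,.05],[.03,.236,.05])
    P=np.array(P);c,s=np.cos(p[2]),np.sin(p[2]);return np.c_[p[0]+c*P[:,0]-s*P[:,1],p[1]+s*P[:,0]+c*P[:,1],P[:,2]]
E
python3 - <<'E'
from ov import *
s=load("scene0");t=load("top0")
p=[.5429,.0535,np.radians(-1.64)]
crop(s,225,140,140,120,5,"s_ch1",proj(s,chestpts(p)));crop(t,160,135,120,100,6,"t_ch1",proj(t,chestpts(p)))
M=[[a,b,.07] for a,b in((-.034,.013),(-.034,-.013),(.034,-.013),(.034,.013))]
uvs=[[135,230],[142,228],[147.5,245.5],[138.8,247.7]]; # world corners: (-x,-y),(−x,+y),(+x,+y),(+x,−y)
o=[(s,[1,0,3,2],uvs),(t,[3,2,1,0],[[359,187.5],[367,188],[366.5,206.5],[359,206.5]])]
x,r,W=fit(M,o,[.49,-.414,0]);print(x[:2],np.degrees(x[2]),r.round(1).tolist())
B=W.copy();B[:,2]=0
crop(s,85,150,100,130,6,"s_scr1",proj(s,np.r_[W,B]));crop(t,310,180,110,100,7,"t_scr1",proj(t,np.r_[W,B]))
E
cd pics; python3 -c "
import cv2,numpy as np
a=cv2.imread('s_ch1.png');b=cv2.imread('t_ch1.png')
cv2.imwrite('ch1.png',cv2.resize(np.hstack([a,cv2.resize(b,(720,600))]),(800,338)))
a=cv2.imread('s_scr1.png')[350:700,250:550];b=cv2.imread('t_scr1.png')[0:350,200:500]
cv2.imwrite('scr1.png',np.hstack([a,b]))"
```

```text
[ 0.49281543 -0.41379743] -3.9772133027757564 [[-0.7, -0.3], [1.0, -1.0], [0.5, -0.3], [0.2, 0.3], [0.9, -0.1], [-0.0, -0.2], [0.2, -0.1], [0.6, -0.5]]
```

View pics/t_ch1.png

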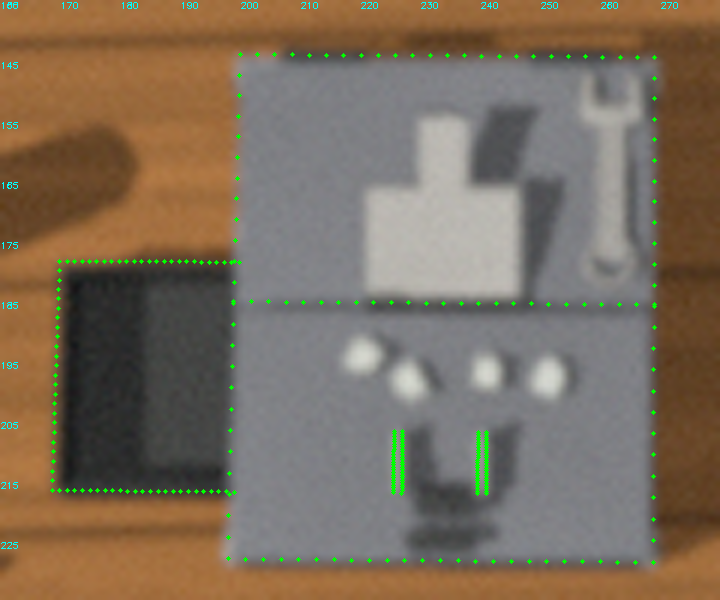

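View pics/s_ch1.png

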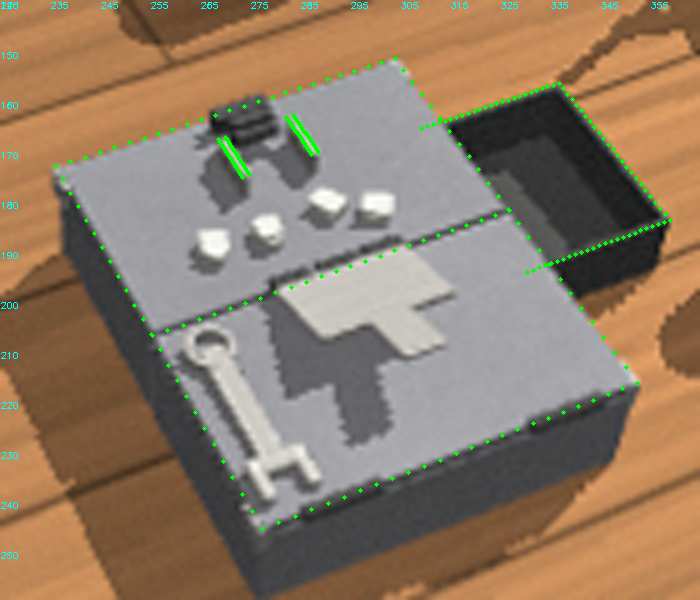

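View pics/scr1.png

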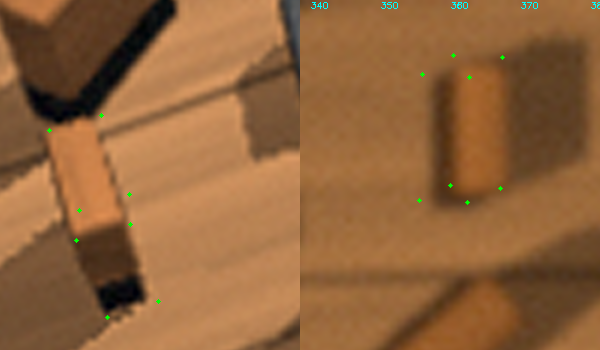

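```bash
python3 - <<'E'
from ov import *
s=load("scene0");t=load("top0")
M=[[a,b,.07] for a,b in((-.034,.013),(-.034,-.013),(.034,-.013),(.034,.013))]
o=[(s,[1,0,3,2],[[134.5,229.2],[142,228],[147,244.6],[139.2,247.4]]),(t,[3,2,1,0],[[359.6,188.7],[367.3,188.7],[366.8,206.8],[359.3,207]])]
for oo in (o[:1],o[1:],o):
  x,r,W=fit(M,oo,[.49,-.414,0]);print(x[:2],np.degrees(x[2]),r.round(1).tolist())
B=W.copy();B[:,2]=0
p=[.5429,.0535,np.radians(-1.64)]
c_,s_=np.cos(p[2]),np.sin(p[2]);R=np.array([[c_,-s_],[s_,c_]])
def tochest(w): return ((w[:,:2]-[p[0],p[1]])@R)*1000
print("lumps scene",tochest(onz(s,[[267.5,188.3],[278.5,186],[290.5,180.5],[300.3,180.8]],.085)).round())
print("lumps top",tochest(onz(t,[[250,197],[240,196],[227,197.3],[219,193.3]],.085)).round())
a=cv2.resize(s["pixels"][205:270,120:165,::-1],None,fx=8,fy=8,interpolation=2);b=cv2.resize(t["pixels"][180:215,345:380,::-1],None,fx=10,fy=10,interpolation=2)
for u in proj(s,np.r_[W,B]): cv2.circle(a,(int((u[0]-120+.5)*8),int((u[1]-205+.5)*8)),2,(0,255,0),-1)
for u in proj(t,np.r_[W,B]): cv2.circle(b,(int((u[0]-345+.5)*10),int((u[1]-180+.5)*10)),2,(0,255,0),-1)
b=cv2.copyMakeBorder(b,0,a.shape[0]-b.shape[0],0,0,0); cv2.imwrite("pics/scr2.png",np.hstack([a,b]))
E
```

```text
[ 0.49165529 -0.41470199] -3.4996743508437587 [[-0.6, 0.3], [0.5, -1.1], [0.6, 0.3], [-0.5, 0.4]]
[ 0.48952883 -0.41332776] -3.865244385387523 [[0.3, -0.4], [-0.4, -0.1], [-0.1, 0.5], [0.3, -0.0]]
[ 0.49061504 -0.41420955] -3.662199997886463 [[-0.5, -0.0], [0.6, -1.5], [0.7, 0.0], [-0.5, 0.1], [0.4, -0.7], [-0.2, -0.4], [0.1, 0.2], [0.5, -0.3]]
lumps scene [[-46. -61.]
 [-41. -25.]
 [-46.  20.]
 [-32.  48.]]
lumps top [[-42. -59.]
 [-39. -24.]
 [-44.  22.]
 [-30.  51.]]
```

View pics/scr2.png

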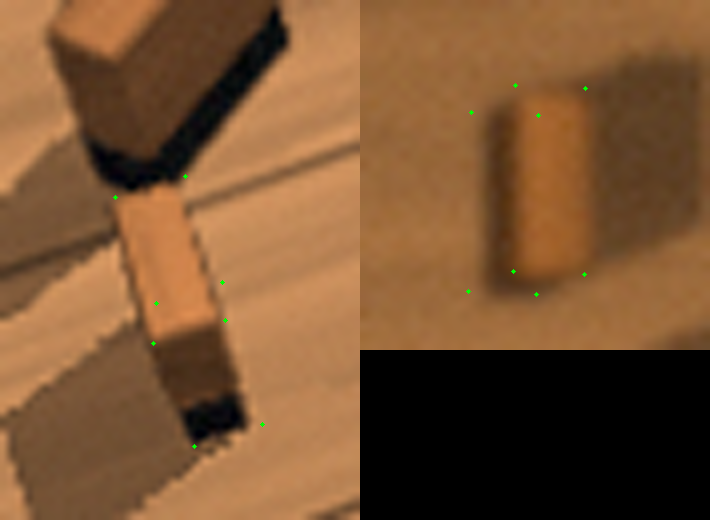

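Measurements so far:
- **Scraper:** small brown block at about (0.491, -0.414), yaw about -3.7°. Its 68×26 mm outline fits, while the large one measures 84×36 mm.
- **Chest:** at (0.543, 0.0535), yaw -1.64°.
- **Lumps:** chest x from -46 to -30, chest y from -61 to +51.

Next I move above the scraper.

```bash
python3 -m creep '[{"tx":0.042,"ty":-0.010},{"tx":0.042,"ty":-0.010},{"tx":0.042,"ty":-0.010},{"tx":0.042,"ty":-0.010},{"tx":0.042,"ty":-0.010},{"tx":0.046,"ty":-0.011},{"rz":10},{"rz":10},{"rz":10},{"tz":0.03},{"tz":0.03},{},{}]' 0.055 20; python3 -m creep '[{}]'
```

```text
$[0]: bad value
$[0]: bad value
```

```bash
python3 -m creep '[{"tx":0.042,"ty":-0.010,"tz":0,"rx":0,"ry":0,"rz":0},{"tx":0.042,"ty":-0.010,"tz":0,"rx":0,"ry":0,"rz":0},{"tx":0.042,"ty":-0.010,"tz":0,"rx":0,"ry":0,"rz":0},{"tx":0.042,"ty":-0.010,"tz":0,"rx":0,"ry":0,"rz":0},{"tx":0.042,"ty":-0.010,"tz":0,"rx":0,"ry":0,"rz":0},{"tx":0.046,"ty":-0.011,"tz":0,"rx":0,"ry":0,"rz":0},{"tx":0,"ty":0,"tz":0,"rx":0,"ry":0,"rz":10},{"tx":0,"ty":0,"tz":0,"rx":0,"ry":0,"rz":10},{"tx":0,"ty":0,"tz":0,"rx":0,"ry":0,"rz":10},{"tx":0,"ty":0,"tz":0.03,"rx":0,"ry":0,"rz":0},{"tx":0,"ty":0,"tz":0.03,"rx":0,"ry":0,"rz":0},{"tx":0,"ty":0,"tz":0,"rx":0,"ry":0,"rz":0}]' 0.055 20
```

```text
time_s: 1.6
tool_pos: [0.4891, -0.413, 0.1843]
tool_rot: [-179.8, 0.3, -3.6]
force: [-0.6, 0.3, 0.4]
grip_width: 0.055
```

```bash
python3 -m creep '[{"tx":0.0015,"ty":0.001,"tz":0.035,"rx":0,"ry":0,"rz":0},{"tx":0,"ty":0,"tz":0.03,"rx":0,"ry":0,"rz":0},{"tx":0,"ty":0,"tz":0,"rx":0,"ry":0,"rz":0}]'; python3 - <<'E'
from h import *
s=grab("scene",1);t=grab("top",1)
crop(s,90,150,110,120,5,"s1");crop(t,310,150,110,110,5,"t1")
a=cv2.imread("pics/s1.png")[:550];b=cv2.imread("pics/t1.png")
cv2.imwrite("pics/g1.png",cv2.resize(np.hstack([a,b]),(800,400)))
E
```

```text
time_s: 1.98
tool_pos: [0.4912, -0.4146, 0.1212]
tool_rot: [-179.9, 0.2, -3.7]
force: [-0.7, -0.1, 0.4]
grip_width: 0.0556
```

View pics/g1.png

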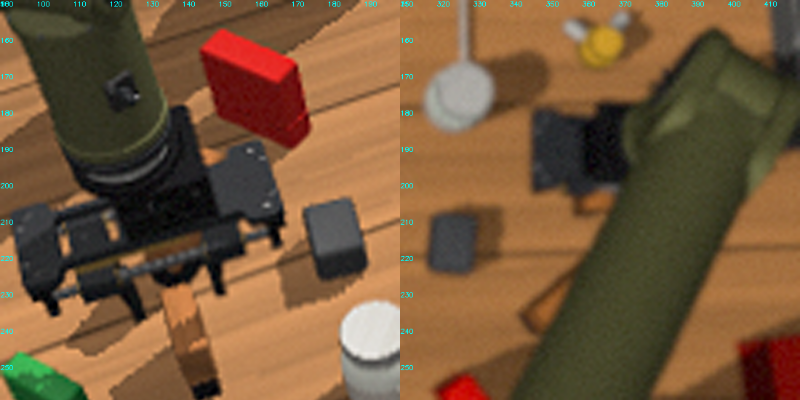

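The scene crop shows the jaws straddling the small brown block at about (139,228), with the neighbours clear. I descend and grip.

```bash
python3 -m creep '[{"tx":0,"ty":0,"tz":0.032,"rx":0,"ry":0,"rz":0},{"tx":0,"ty":0,"tz":0.03,"rx":0,"ry":0,"rz":0},{"tx":0,"ty":0,"tz":0,"rx":0,"ry":0,"rz":0}]'; python3 -m creep '[{"tx":0,"ty":0,"tz":0,"rx":0,"ry":0,"rz":0},{"tx":0,"ty":0,"tz":0,"rx":0,"ry":0,"rz":0},{"tx":0,"ty":0,"tz":0,"rx":0,"ry":0,"rz":0},{"tx":0,"ty":0,"tz":0,"rx":0,"ry":0,"rz":0}]' 0.01 30
```

```text
time_s: 2.45
tool_pos: [0.4917, -0.415, 0.0603]
tool_rot: [-179.9, 0.1, -3.7]
force: [-0.0, -0.5, 1.2]
grip_width: 0.0549
time_s: 2.95
tool_pos: [0.4926, -0.4157, 0.0614]
tool_rot: [179.9, -0.1, -3.7]
force: [0.9, -0.1, 2.0]
grip_width: 0.0262
```

```bash
python3 -m creep '[{"tx":0,"ty":0,"tz":0,"rx":0,"ry":0,"rz":0},{"tx":0,"ty":0,"tz":0,"rx":0,"ry":0,"rz":0}]'
```

```text
time_s: 3.2
tool_pos: [0.4926, -0.4158, 0.0614]
tool_rot: [179.9, -0.1, -3.7]
force: [-1.9, -0.2, 6.0]
grip_width: 0.026
```

```bash
python3 -m creep '[{"tx":0,"ty":0,"tz":-0.03,"rx":0,"ry":0,"rz":0},{"tx":0,"ty":0,"tz":-0.05,"rx":0,"ry":0,"rz":0},{"tx":0,"ty":0,"tz":-0.05,"rx":0,"ry":0,"rz":0},{"tx":-0.002,"ty":-0.047,"tz":0,"rx":0,"ry":0,"rz":0},{"tx":-0.002,"ty":-0.047,"tz":0,"rx":0,"ry":0,"rz":0},{"tx":-0.002,"ty":-0.047,"tz":0,"rx":0,"ry":0,"rz":0},{"tx":-0.002,"ty":-0.047,"tz":0,"rx":0,"ry":0,"rz":0},{"tx":-0.002,"ty":-0.047,"tz":0,"rx":0,"ry":0,"rz":0},{"tx":-0.002,"ty":-0.047,"tz":0,"rx":0,"ry":0,"rz":0},{"tx":-0.002,"ty":-0.047,"tz":0,"rx":0,"ry":0,"rz":0},{"tx":-0.002,"ty":-0.046,"tz":0,"rx":0,"ry":0,"rz":-2},{"tx":0,"ty":0,"tz":0,"rx":0,"ry":0,"rz":0}]'; python3 - <<'E'
from h import *
s=grab("scene",2);t=grab("top",2)
crop(s,200,110,140,110,5,"s2");crop(t,180,130,140,110,5,"t2")
a=cv2.imread("pics/s2.png")[:550];b=cv2.imread("pics/t2.png")
cv2.imwrite("pics/g2.png",cv2.resize(np.vstack([a,b]),(509,600) if 0 else (380,600)))
E
```

```text
time_s: 4.7
tool_pos: [0.4996, -0.0352, 0.19]
tool_rot: [-179.9, 0.1, -1.2]
force: [-0.5, -1.0, -1.7]
grip_width: 0.0257
```

View pics/s2.png

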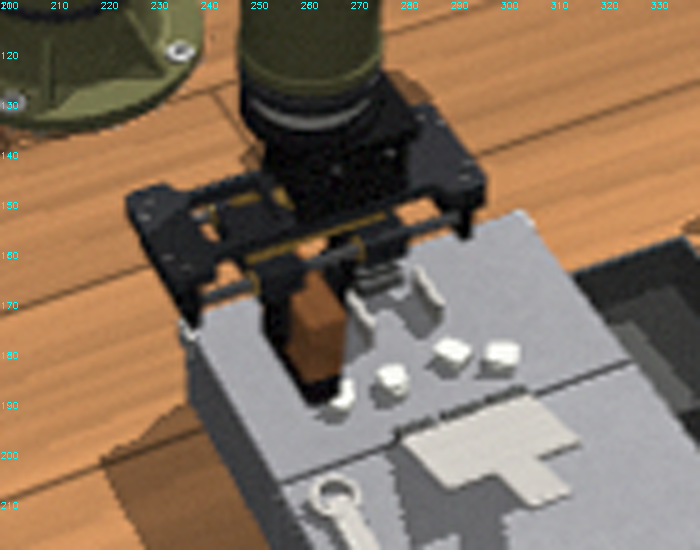

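View pics/t2.png

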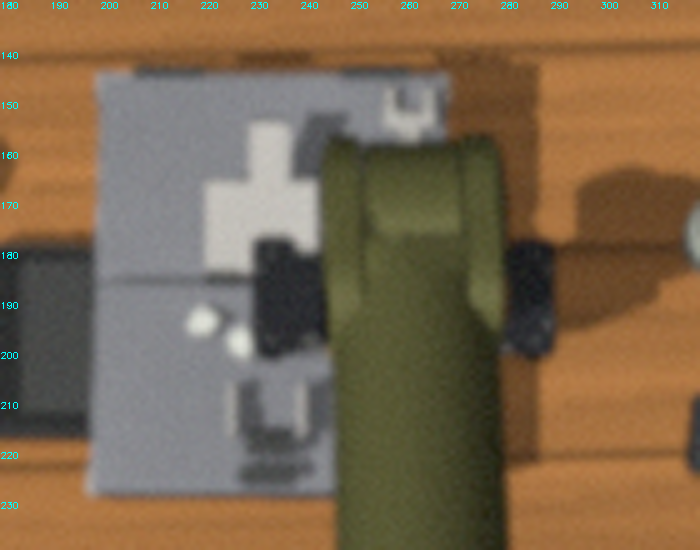

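The scene crop shows the scraper held upright over the right end of the deck, its far bottom edge at px (262,190)–(268,188). I'll measure the scraper's position in the chest frame.

```bash
cat >> h.py <<'E'
PC=[.5429,.0535,np.radians(-1.64)]
def tochest(w):
    w=np.atleast_2d(w);c,s=np.cos(PC[2]),np.sin(PC[2]);return ((w[:,:2]-PC[:2])@np.array([[c,-s],[s,c]]))*1000
E
python3 - <<'E'
from h import *
from cell import env
s=load("scene2")
print(tochest(onz(s,[[262,190],[268.3,188.5]],.129)), tochest(env.get_obs()["tool_pos"]), env.get_obs()["tool_pos"])
E
```

```text
[[-12.8058364  -96.06021858]
 [-10.53329742 -76.45572514]] [[-40.5608871  -94.82438111]] [ 0.4996419  -0.04012471  0.18993973]
```

```bash
python3 -m creep '[{"tx":0.003,"ty":0.002,"tz":0.02,"rx":0,"ry":0,"rz":0.4},{"tx":0,"ty":0,"tz":0.02,"rx":0,"ry":0,"rz":0},{"tx":0,"ty":0,"tz":0.006,"rx":0,"ry":0,"rz":0},{"tx":0,"ty":0,"tz":0,"rx":0,"ry":0,"rz":0}]'; python3 - <<'E'
from h import *
from cell import env
s=grab("scene",3);o=env.get_obs();print(o["tool_pos"],o["force"],tochest(o["tool_pos"]))
crop(s,220,130,100,80,8,"s3")
E
```

```text
time_s: 5.3
tool_pos: [0.5028, -0.0431, 0.1442]
tool_rot: [180.0, 0.1, -2.1]
force: [-0.9, -0.0, -1.9]
grip_width: 0.0258
[ 0.50329293 -0.04286333  0.14484995] [-0.84414899  0.06626393 -0.8265146 ] [[-36.83297661 -97.45738818]]
```

View pics/s3.png

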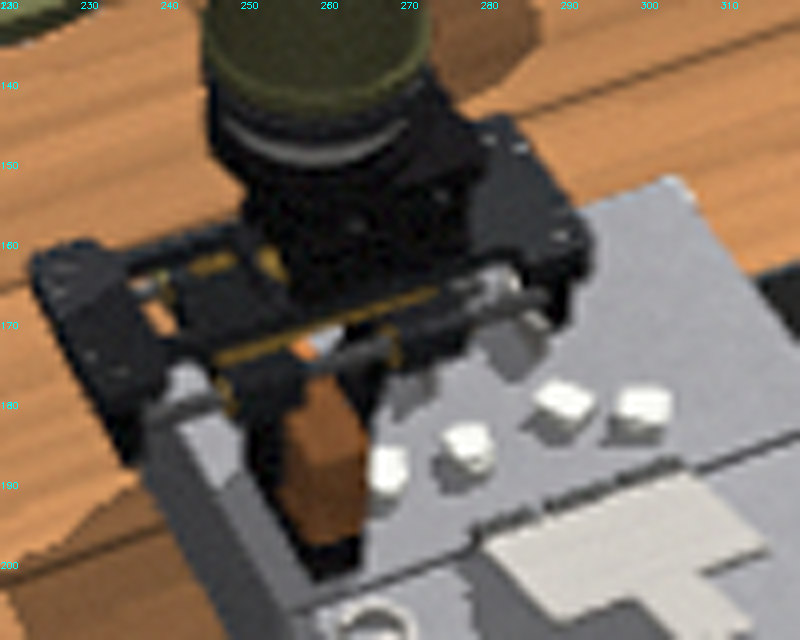

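```bash
python3 -m creep '[{"tx":-0.001,"ty":0,"tz":0.0025,"rx":0,"ry":0,"rz":-0.3},{"tx":0,"ty":0,"tz":0,"rx":0,"ry":0,"rz":0}]';python3 -m creep '[{"tx":0,"ty":-0.010,"tz":0,"rx":0,"ry":0,"rz":0},{"tx":0,"ty":-0.010,"tz":0,"rx":0,"ry":0,"rz":0},{"tx":0,"ty":-0.010,"tz":0,"rx":0,"ry":0,"rz":0},{"tx":0,"ty":0,"tz":0,"rx":0,"ry":0,"rz":0}]'; python3 - <<'E'
from h import *
from cell import env
s=grab("scene",4);o=env.get_obs();print(o["tool_pos"],o["force"],o["tool_rot"],tochest(o["tool_pos"]))
crop(s,220,130,100,80,8,"s4")
E
```

```text
time_s: 5.6
tool_pos: [0.5022, -0.0422, 0.1423]
tool_rot: [180.0, -0.0, -1.8]
force: [-0.1, 0.2, -1.4]
grip_width: 0.0261
time_s: 6.1
tool_pos: [0.503, -0.0106, 0.1421]
tool_rot: [-180.0, -0.0, -1.6]
force: [-0.0, -0.3, -0.3]
grip_width: 0.026
[ 0.50301356 -0.01150375  0.14204528] [-0.60602633 -0.64733569 -1.50747829] [ 1.79991058e+02 -5.57940536e-04 -1.67269077e+00] [[-38.00972779 -66.11865232]]
```

View pics/s4.png

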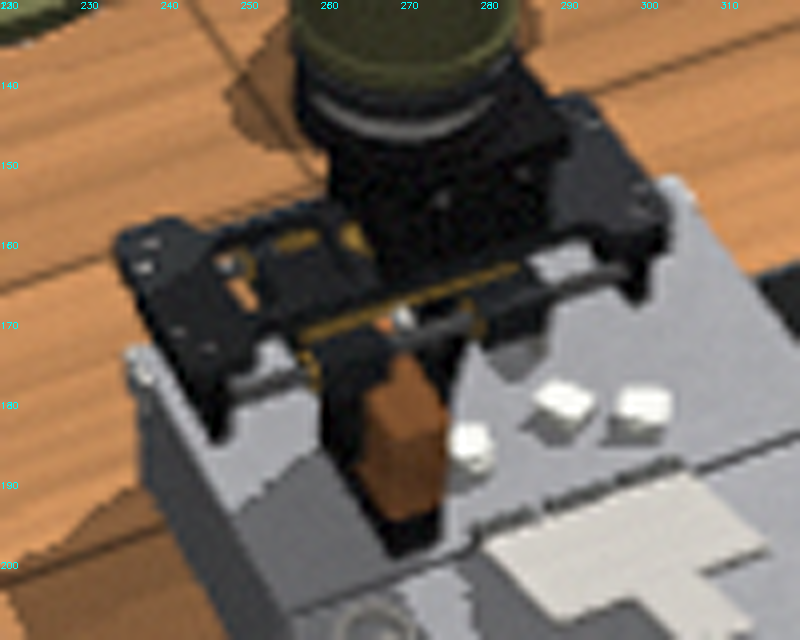

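```bash
python3 -m creep '[{"tx":-0.0015,"ty":-0.004,"tz":0,"rx":0,"ry":0,"rz":0},{"tx":0,"ty":-0.008,"tz":0,"rx":0,"ry":0,"rz":0},{"tx":0,"ty":-0.006,"tz":0,"rx":0,"ry":0,"rz":0},{"tx":0,"ty":0,"tz":0,"rx":0,"ry":0,"rz":0}]';python3 -m creep '[{"tx":0,"ty":-0.006,"tz":0,"rx":0,"ry":0,"rz":0},{"tx":0,"ty":-0.006,"tz":0,"rx":0,"ry":0,"rz":0},{"tx":0,"ty":-0.006,"tz":0,"rx":0,"ry":0,"rz":0}]'; python3 - <<'E'
from h import *
from cell import env
s=grab("scene",5);t=grab("top",5);o=env.get_obs();print(o["tool_pos"],o["force"],o["tool_rot"],tochest(o["tool_pos"]))
crop(s,220,130,100,80,8,"s5");crop(t,170,150,100,80,8,"t5")
E
```

```text
time_s: 6.65
tool_pos: [0.5021, 0.0067, 0.1421]
tool_rot: [-180.0, -0.0, -1.7]
force: [-0.3, -0.9, -2.2]
grip_width: 0.0259
time_s: 7.02
tool_pos: [0.5026, 0.0243, 0.142]
tool_rot: [180.0, -0.0, -1.8]
force: [0.6, -0.2, -1.6]
grip_width: 0.026
[0.50260938 0.02493842 0.14204905] [ 0.70751447 -0.24694375 -0.77916678] [-1.79978022e+02 -2.81694576e-03 -1.67936415e+00] [[-39.45669893 -29.70297918]]
```

View pics/s5.png

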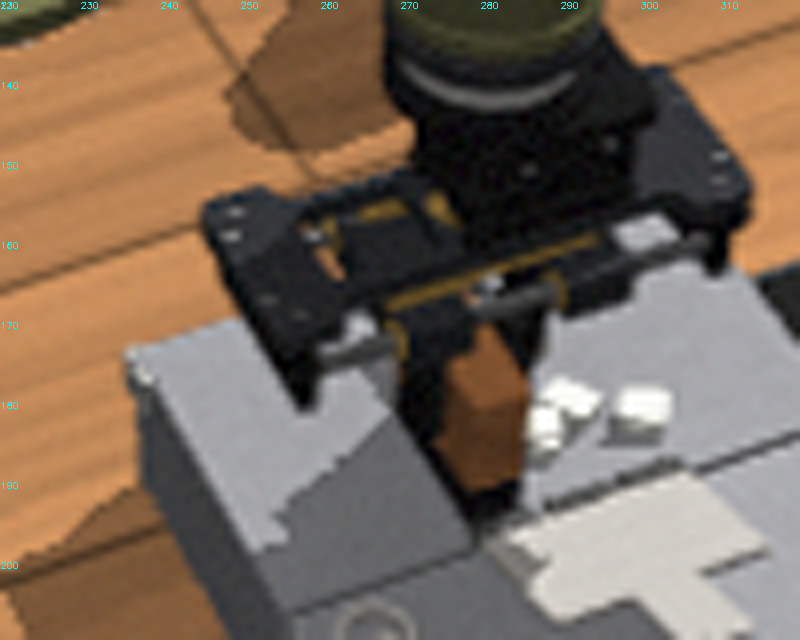

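View pics/t5.png

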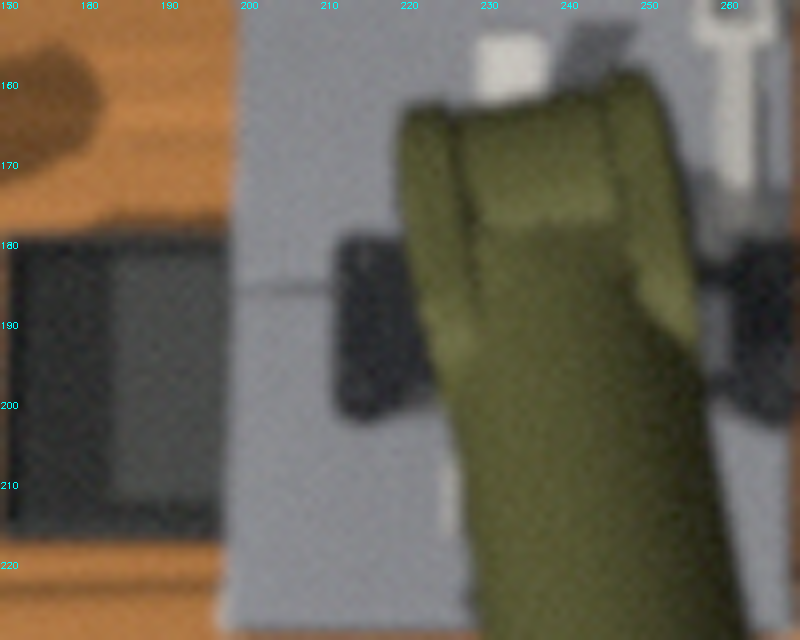

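The scraper has cleared the right cheek and the hinge with no contact force, and it is pushing the lumps at px (288,182). I continue.

```bash
python3 -m creep '[{"tx":0,"ty":-0.010,"tz":0,"rx":0,"ry":0,"rz":0},{"tx":0,"ty":-0.010,"tz":0,"rx":0,"ry":0,"rz":0},{"tx":0,"ty":-0.010,"tz":0,"rx":0,"ry":0,"rz":0},{"tx":0,"ty":-0.010,"tz":0,"rx":0,"ry":0,"rz":0},{"tx":0,"ty":-0.010,"tz":0,"rx":0,"ry":0,"rz":0}]';python3 -m creep '[{"tx":0,"ty":-0.010,"tz":0,"rx":0,"ry":0,"rz":0},{"tx":0,"ty":-0.010,"tz":0,"rx":0,"ry":0,"rz":0},{"tx":0,"ty":-0.010,"tz":0,"rx":0,"ry":0,"rz":0},{"tx":0,"ty":-0.010,"tz":0,"rx":0,"ry":0,"rz":0}]'; python3 - <<'E'
from h import *
from cell import env
s=grab("scene",6);t=grab("top",6);o=env.get_obs();print(o["tool_pos"],o["force"],o["tool_rot"],tochest(o["tool_pos"]))
crop(s,260,120,100,80,8,"s6");crop(t,170,150,100,80,5,"t6")
E
```

```text
time_s: 7.75
tool_pos: [0.5041, 0.0746, 0.142]
tool_rot: [180.0, 0.0, -1.7]
force: [0.0, -0.4, -1.3]
grip_width: 0.026
time_s: 8.25
tool_pos: [0.5054, 0.1145, 0.142]
tool_rot: [180.0, -0.0, -1.8]
force: [1.4, -0.2, -0.8]
grip_width: 0.0257
[0.50527716 0.11558187 0.14210363] [-0.0183165   0.4837258  -0.76730616] [-1.79949374e+02 -6.71740754e-03 -1.63829360e+00] [[-39.38417886  60.97969481]]
```

View pics/s6.png

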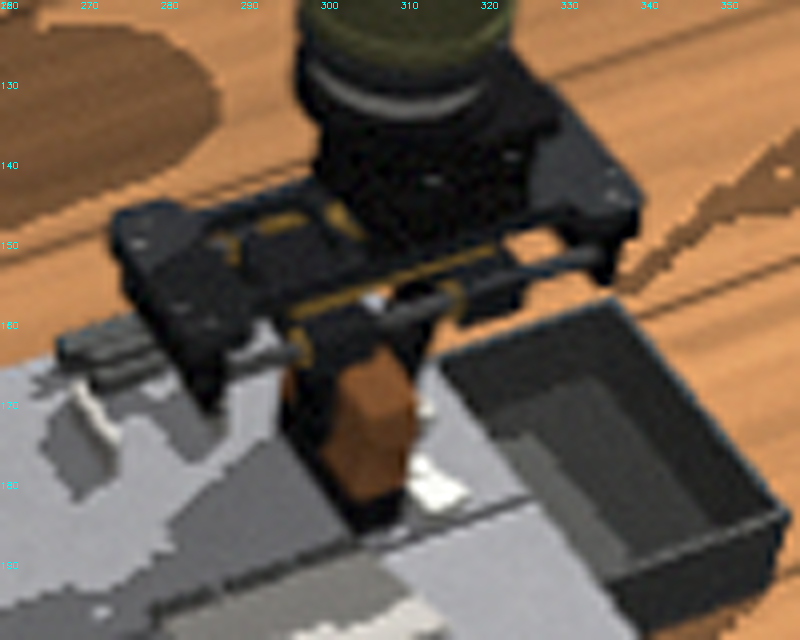

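View pics/t6.png

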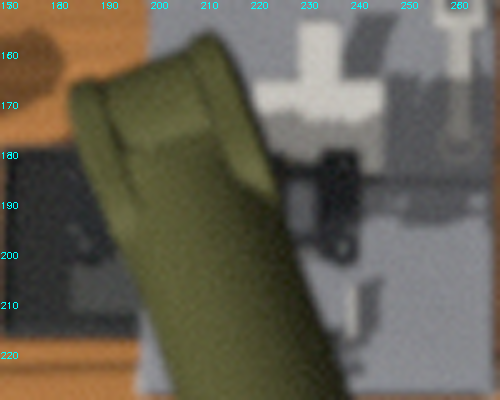

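```bash
python3 -m creep '[{"tx":0,"ty":-0.009,"tz":0,"rx":0,"ry":0,"rz":0},{"tx":0,"ty":-0.009,"tz":0,"rx":0,"ry":0,"rz":0},{"tx":0,"ty":-0.009,"tz":0,"rx":0,"ry":0,"rz":0},{"tx":0,"ty":-0.009,"tz":0,"rx":0,"ry":0,"rz":0},{"tx":0,"ty":-0.008,"tz":0,"rx":0,"ry":0,"rz":0},{"tx":0,"ty":-0.008,"tz":0,"rx":0,"ry":0,"rz":0},{"tx":0,"ty":-0.008,"tz":0,"rx":0,"ry":0,"rz":0},{"tx":0,"ty":-0.002,"tz":0,"rx":0,"ry":0,"rz":0},{"tx":0,"ty":0,"tz":0,"rx":0,"ry":0,"rz":0}]'; python3 - <<'E'
from h import *
from cell import env
s=grab("scene",7);o=env.get_obs();print(o["tool_pos"],o["force"],o["tool_rot"],tochest(o["tool_pos"]))
crop(s,270,110,100,80,8,"s7")
E
```

```text
time_s: 9.48
tool_pos: [0.5072, 0.1759, 0.142]
tool_rot: [180.0, 0.0, -1.7]
force: [-0.1, 0.2, -1.0]
grip_width: 0.0261
[0.50728486 0.17554662 0.14197843] [-0.17406292  0.25982403 -1.80303883] [ 1.79979389e+02  3.34424781e-03 -1.76674174e+00] [[-39.09345911 120.97734032]]
```

View pics/s7.png

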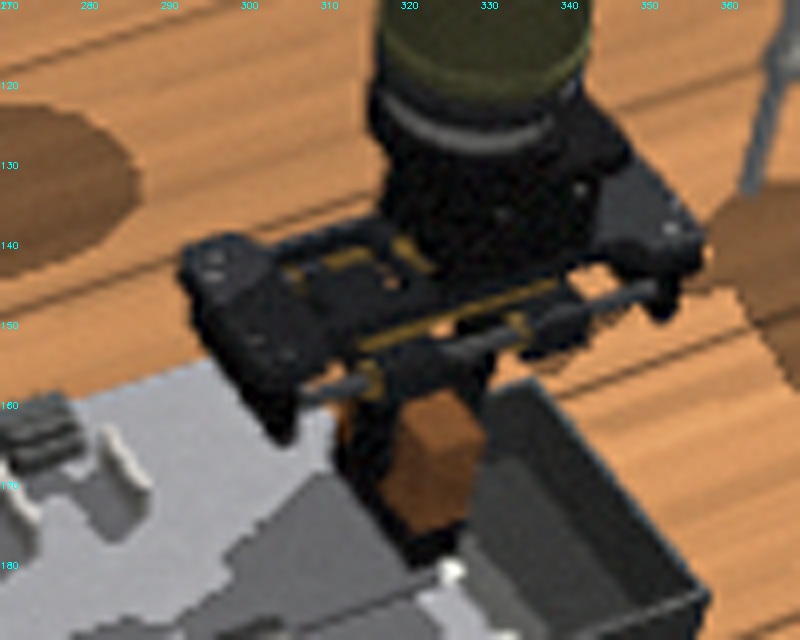

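A white spot at px (326,180) beside the foot and another at (333,189) may be lumps still at the edge, or ones already falling. I push a few mm further and look again.

```bash
python3 -m creep '[{"tx":0,"ty":-0.005,"tz":0,"rx":0,"ry":0,"rz":0},{"tx":0,"ty":-0.004,"tz":0,"rx":0,"ry":0,"rz":0},{"tx":0,"ty":0,"tz":0,"rx":0,"ry":0,"rz":0}]'; python3 - <<'E'
from h import *
from cell import env
s=grab("scene",8);o=env.get_obs();print(o["tool_pos"],o["force"],tochest(o["tool_pos"]))
crop(s,270,130,100,80,8,"s8")
t=grab("top",8);crop(t,150,150,100,80,8,"t8")
E
```

```text
time_s: 9.9
tool_pos: [0.5074, 0.1854, 0.1421]
tool_rot: [-180.0, 0.0, -1.7]
force: [-0.2, -0.6, -1.2]
grip_width: 0.0263
[0.5074781  0.18501007 0.1420151 ] [-0.44214801  0.47608105 -1.68986076] [[-39.17113999 130.44244597]]
```

View pics/s8.png

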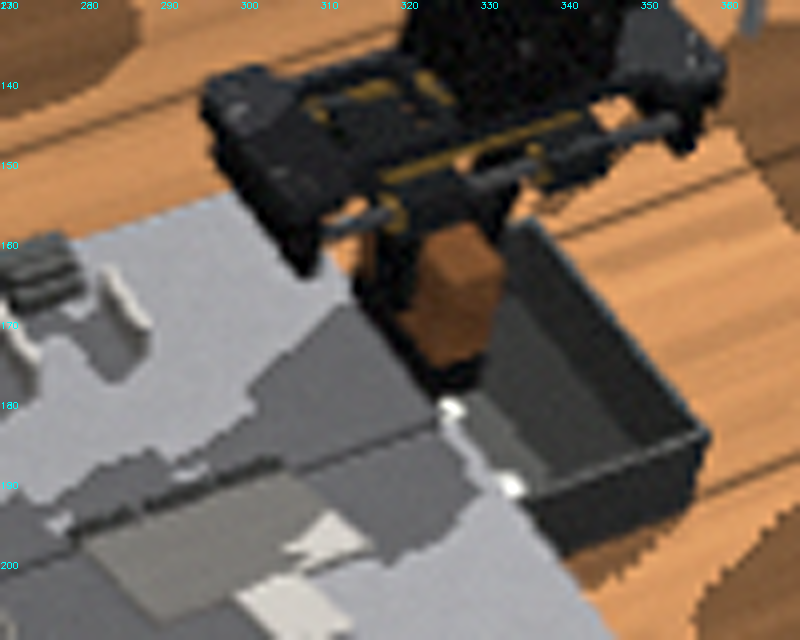

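View pics/t8.png

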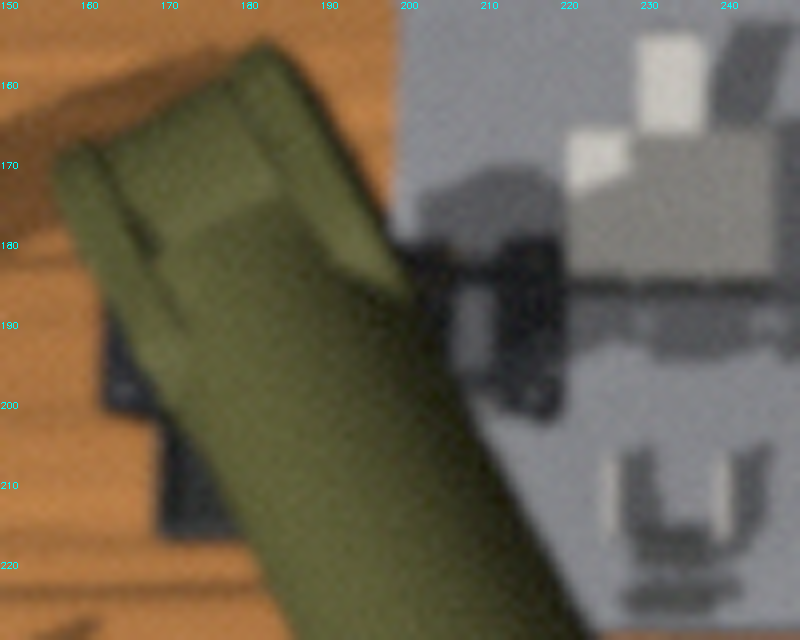

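```bash
python3 -m creep '[{"tx":0,"ty":0,"tz":-0.03,"rx":0,"ry":0,"rz":0},{"tx":0,"ty":0,"tz":-0.03,"rx":0,"ry":0,"rz":0},{"tx":0,"ty":0.03,"tz":0,"rx":0,"ry":0,"rz":0},{"tx":0,"ty":0.05,"tz":0,"rx":0,"ry":0,"rz":0},{"tx":0,"ty":0.05,"tz":0,"rx":0,"ry":0,"rz":0},{"tx":0,"ty":0.05,"tz":0,"rx":0,"ry":0,"rz":0},{"tx":0.001,"ty":0.05,"tz":0,"rx":0,"ry":0,"rz":0},{"tx":0.001,"ty":0.05,"tz":0,"rx":0,"ry":0,"rz":0},{"tx":0.001,"ty":0.05,"tz":0,"rx":0,"ry":0,"rz":0},{"tx":0,"ty":0.05,"tz":0,"rx":0,"ry":0,"rz":0},{"tx":0,"ty":0.05,"tz":0,"rx":0,"ry":0,"rz":0},{"tx":0,"ty":0.05,"tz":0,"rx":0,"ry":0,"rz":0},{"tx":0,"ty":0.05,"tz":0,"rx":0,"ry":0,"rz":0},{"tx":0,"ty":0.04,"tz":0,"rx":0,"ry":0,"rz":0},{"tx":0,"ty":0.03,"tz":0,"rx":0,"ry":0,"rz":0},{"tx":0,"ty":0,"tz":0,"rx":0,"ry":0,"rz":2},{"tx":0,"ty":0,"tz":0,"rx":0,"ry":0,"rz":0}]'; python3 - <<'E'
from h import *
from cell import env
s=grab("scene",9);t=grab("top",9);o=env.get_obs();print(o["tool_pos"],o["tool_rot"],o["force"])
crop(s,225,130,140,120,5,"s9");crop(t,150,130,130,105,6,"t9");crop(s,90,150,110,110,5,"s9b")
E
```

```text
time_s: 12.12
tool_pos: [0.4924, -0.4139, 0.2017]
tool_rot: [-179.9, 0.0, -3.7]
force: [0.1, 1.0, -1.9]
grip_width: 0.0255
[ 0.4928763  -0.41331131  0.20211929] [-1.79952669e+02 -1.24911155e-02 -3.61425293e+00] [ 0.04624074 -0.08661416 -0.79186666]
```

View pics/s9.png

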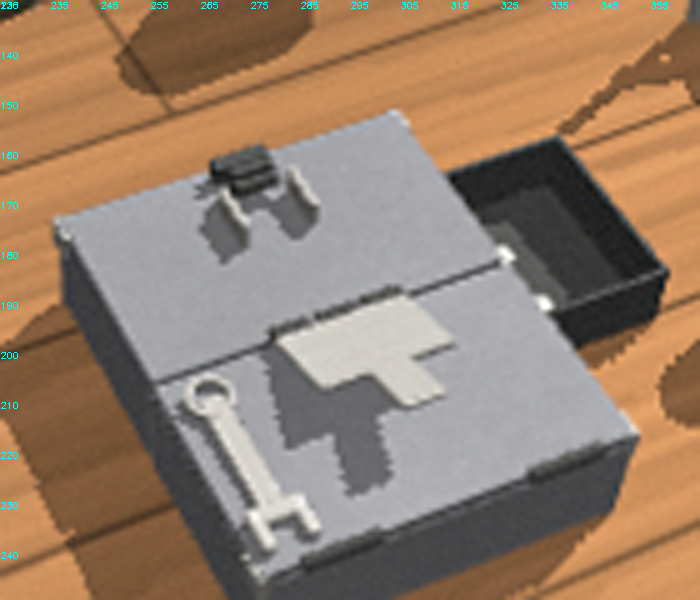

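View pics/t9.png

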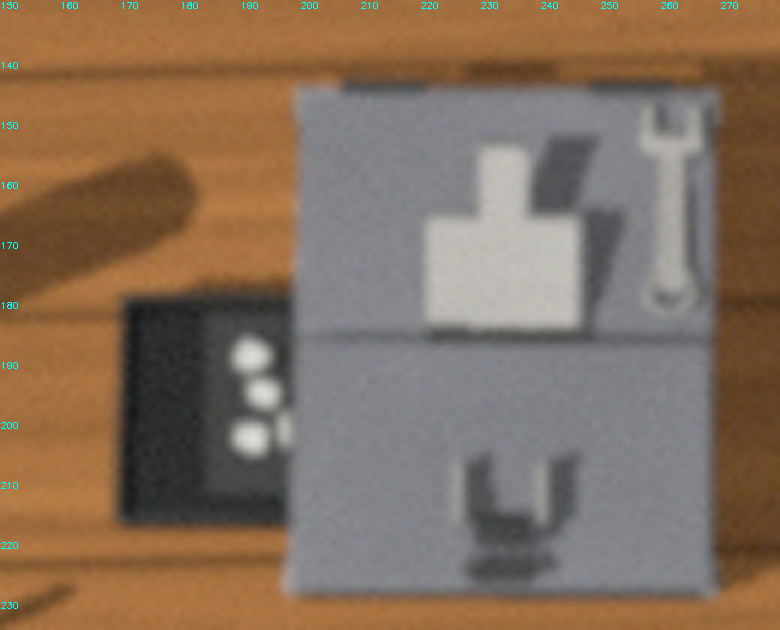

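View pics/s9b.png

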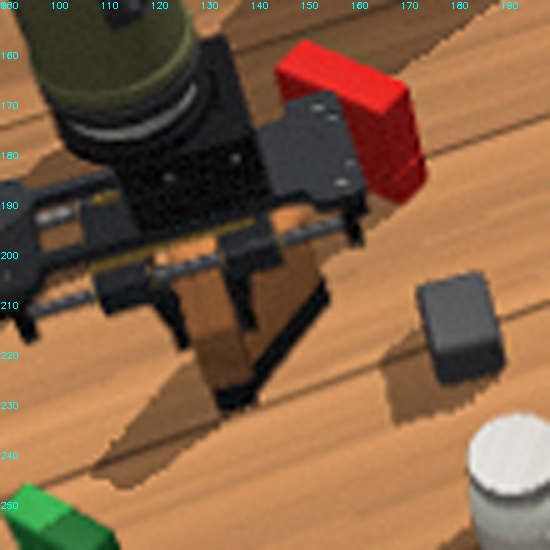

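All four lumps show in the tray in the top view at (191.5,188), (193.5,194), (191.5,201.5) and, close to the chest wall, (196.5,200.5). I want to know how high that last one sits, so I'll check while setting the scraper down.

```bash
python3 -m creep '[{"tx":0,"ty":0.002,"tz":0.04,"rx":0,"ry":0,"rz":0},{"tx":0,"ty":0,"tz":0.045,"rx":0,"ry":0,"rz":0},{"tx":0,"ty":0,"tz":0.04,"rx":0,"ry":0,"rz":0},{"tx":0,"ty":0,"tz":0.012,"rx":0,"ry":0,"rz":0},{"tx":0,"ty":0,"tz":0.002,"rx":0,"ry":0,"rz":0},{"tx":0,"ty":0,"tz":0,"rx":0,"ry":0,"rz":0}]'; python3 - <<'E'
from h import *
s=load("scene9");t=load("top9")
for uv in([191.5,188],[193.5,194],[191.5,201.5],[196.5,200.5]):
    for z in(.012,.03,.055,.085):
        w=onz(t,[uv],z);print(uv,z,tochest(w).round(0),proj(s,w).round(1))
E
```

```text
time_s: 12.98
tool_pos: [0.4933, -0.4176, 0.0651]
tool_rot: [179.9, -0.2, -3.7]
force: [1.1, -1.3, -1.0]
grip_width: 0.0258
[191.5, 188] 0.012 [[ -1. 159.]] [[332.2 191.8]]
[191.5, 188] 0.03 [[ -3. 157.]] [[331.9 187.9]]
[191.5, 188] 0.055 [[ -7. 153.]] [[331.5 182.5]]
[191.5, 188] 0.085 [[-12. 149.]] [[331.  175.7]]
[193.5, 194] 0.012 [[-23. 151.]] [[326.7 187.9]]
[193.5, 194] 0.03 [[-26. 149.]] [[326.4 184.1]]
[193.5, 194] 0.055 [[-29. 145.]] [[326.  178.7]]
[193.5, 194] 0.085 [[-33. 141.]] [[325.6 172. ]]
[191.5, 201.5] 0.012 [[-51. 158.]] [[324.2 181.6]]
[191.5, 201.5] 0.03 [[-53. 155.]] [[323.9 177.9]]
[191.5, 201.5] 0.055 [[-56. 152.]] [[323.6 172.5]]
[191.5, 201.5] 0.085 [[-60. 148.]] [[323.1 166. ]]
[196.5, 200.5] 0.012 [[-47. 139.]] [[320.1 184. ]]
[196.5, 200.5] 0.03 [[-50. 137.]] [[319.8 180.3]]
[196.5, 200.5] 0.055 [[-53. 134.]] [[319.5 174.9]]
[196.5, 200.5] 0.085 [[-56. 130.]] [[319.  168.3]]
```

The fourth lump's high positions would show in the scene at about (319,170–175), and nothing is there, so it lies low on the tray floor. Now I touch the scraper down and release.

```bash
python3 -m creep '[{"tx":0,"ty":0,"tz":0.002,"rx":0,"ry":0,"rz":0},{"tx":0,"ty":0,"tz":0.001,"rx":0,"ry":0,"rz":0},{"tx":0,"ty":0,"tz":0,"rx":0,"ry":0,"rz":0},{"tx":0,"ty":0,"tz":0,"rx":0,"ry":0,"rz":0}]'
```

```text
time_s: 13.48
tool_pos: [0.4927, -0.4176, 0.0614]
tool_rot: [179.9, -0.1, -3.8]
force: [-0.4, 0.3, 5.3]
grip_width: 0.0258
```

```bash
python3 -m creep '[{"tx":0,"ty":0,"tz":0,"rx":0,"ry":0,"rz":0},{"tx":0,"ty":0,"tz":0,"rx":0,"ry":0,"rz":0},{"tx":0,"ty":0,"tz":0,"rx":0,"ry":0,"rz":0},{"tx":0,"ty":0,"tz":-0.01,"rx":0,"ry":0,"rz":0},{"tx":0,"ty":0,"tz":-0.03,"rx":0,"ry":0,"rz":0},{"tx":0,"ty":0,"tz":-0.06,"rx":0,"ry":0,"rz":0},{"tx":0,"ty":0,"tz":-0.06,"rx":0,"ry":0,"rz":0},{"tx":0,"ty":0,"tz":0,"rx":0,"ry":0,"rz":0}]' 0.052 20; python3 - <<'E'
from h import *
from cell import env
s=grab("scene",10);o=env.get_obs();print(o["tool_pos"],o["force"])
crop(s,90,150,110,120,5,"s10")
E
```

```text
time_s: 14.48
tool_pos: [0.4948, -0.419, 0.2278]
tool_rot: [179.6, -0.6, -3.8]
force: [0.6, -0.2, 0.2]
grip_width: 0.0517
[ 0.4934236  -0.41799495  0.22415068] [ 0.12303134 -0.82848129  0.13593028]
```

View pics/s10.png

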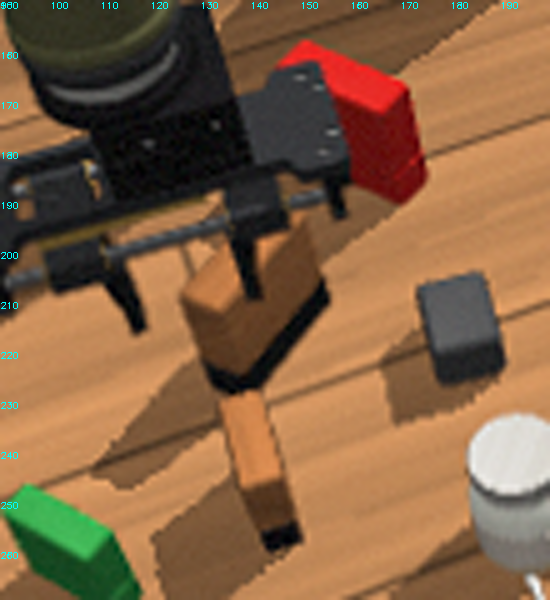

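The scraper stands upright again in its place (scene (140,245)). Now I measure the hasp's angle and the tongue position.

```bash
cat >> h.py <<'E'
def fromchest(P):
    P=np.atleast_2d(np.array(P,float));c,s=np.cos(PC[2]),np.sin(PC[2]);return np.c_[PC[0]+c*P[:,0]-s*P[:,1],PC[1]+s*P[:,0]+c*P[:,1],P[:,2]]
def hasp(th,dz=.002):
    L=[];a=lambda u,v:np.array([u,v])
    poly=[a(0,.045),a(.07,.045),a(.07,.014),a(.112,.014),a(.112,-.014),a(.07,-.014),a(.07,-.045),a(0,-.045),a(0,.045)]
    for p,q in zip(poly[:-1],poly[1:]):
        for k in np.linspace(0,1,20): L.append(p+k*(q-p))
    L=np.array(L); return np.c_[-L[:,0]*np.cos(th),L[:,1],.086+L[:,0]*np.sin(th)]
E
python3 - <<'E'
from h import *
s=load("scene9");t=load("top9")
for th in(2.9,3.0,3.1):
    W=fromchest(hasp(th)); 
    crop(s,265,180,60,50,8,"ha_s",proj(s,W));crop(t,210,145,50,50,8,"ha_t",proj(t,W))
    cv2.imwrite(f"pics/ha{th}.png",np.hstack([cv2.imread("pics/ha_s.png"),cv2.imread("pics/ha_t.png")])[:,:880])
A=[cv2.resize(cv2.imread(f"pics/ha{th}.png"),(440,200)) for th in(2.9,3.0,3.1)]
cv2.imwrite("pics/ha.png",cv2.resize(np.vstack(A),(800,600) if 0 else (733,600)))
E
```

```text
(no output)
```

View pics/ha3.0.png

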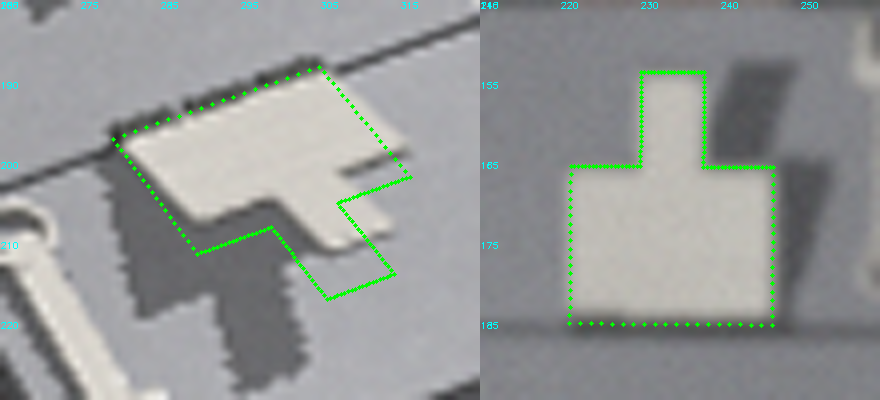

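View pics/ha.png

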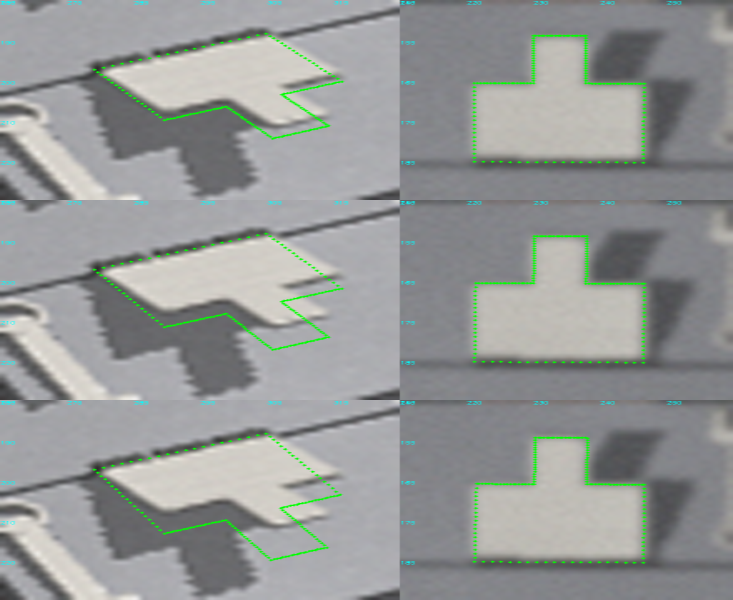

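```bash
python3 - <<'E'
from h import *
s=load("scene9");t=load("top9")
for th in np.arange(2.5,3,.05):
    c=lambda u,v:[-u*np.cos(th),v,.086+u*np.sin(th)]
    P=fromchest([c(.112,-.014),c(.112,.014),c(.07,-.045),c(.07,.045)])
    print(round(th,2),proj(s,P).round(1).tolist(),proj(t,P)[:2].round(1).tolist())
W=fromchest(hasp(2.75))
crop(s,265,180,60,50,8,"ha_s",proj(s,W));crop(t,210,145,50,50,8,"ha_t",proj(t,W))
cv2.imwrite("pics/ha275.png",np.hstack([cv2.imread("pics/ha_s.png"),cv2.imread("pics/ha_t.png")])[:,:880])
E
```

```text
2.5 [[303.6, 200.6], [312.2, 197.5], [287.9, 201.3], [314.8, 191.7]] [[237.0, 156.2], [228.9, 156.2]]
2.55 [[304.0, 202.5], [312.6, 199.4], [288.1, 202.4], [315.0, 192.8]] [[237.1, 155.6], [228.9, 155.5]]
2.6 [[304.3, 204.3], [312.9, 201.1], [288.4, 203.5], [315.2, 193.9]] [[237.1, 155.1], [229.0, 155.0]]
2.65 [[304.6, 206.0], [313.2, 202.9], [288.6, 204.6], [315.4, 194.9]] [[237.2, 154.6], [229.1, 154.5]]
2.7 [[304.9, 207.7], [313.4, 204.6], [288.7, 205.6], [315.5, 196.0]] [[237.2, 154.2], [229.2, 154.1]]
2.75 [[305.1, 209.4], [313.6, 206.3], [288.9, 206.6], [315.7, 197.0]] [[237.3, 153.9], [229.3, 153.8]]
2.8 [[305.2, 211.0], [313.7, 207.9], [289.0, 207.6], [315.7, 198.0]] [[237.4, 153.7], [229.4, 153.6]]
2.85 [[305.3, 212.6], [313.8, 209.5], [289.1, 208.6], [315.8, 198.9]] [[237.4, 153.5], [229.5, 153.5]]
2.9 [[305.4, 214.1], [313.9, 211.0], [289.2, 209.5], [315.8, 199.9]] [[237.5, 153.5], [229.5, 153.4]]
2.95 [[305.4, 215.6], [313.9, 212.4], [289.2, 210.4], [315.8, 200.8]] [[237.5, 153.5], [229.6, 153.4]]
```

View pics/ha275.png

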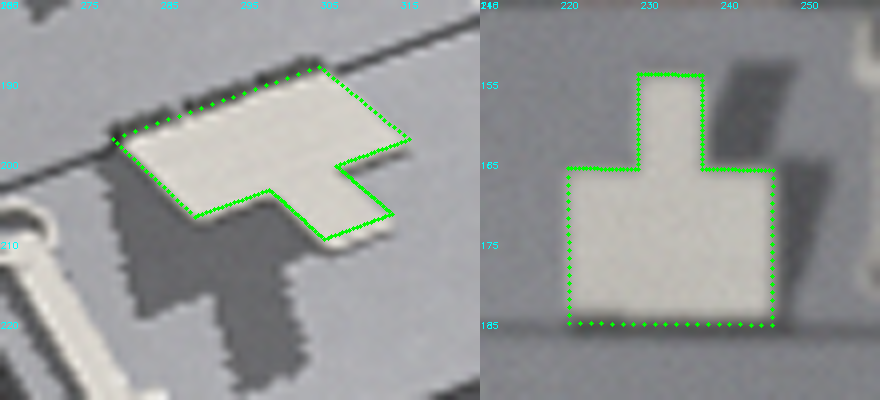

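The hasp fits at about 2.78 rad, so the tongue point is about 118 mm above the bench. I move above it.

```bash
python3 -m creep '[{"tx":0.01,"ty":-0.03,"tz":0,"rx":0,"ry":0,"rz":0},{"tx":0.01,"ty":-0.05,"tz":0,"rx":0,"ry":0,"rz":0},{"tx":0.01,"ty":-0.05,"tz":0,"rx":0,"ry":0,"rz":0},{"tx":0.01,"ty":-0.05,"tz":0,"rx":0,"ry":0,"rz":0},{"tx":0.01,"ty":-0.05,"tz":0,"rx":0,"ry":0,"rz":0},{"tx":0.01,"ty":-0.05,"tz":0,"rx":0,"ry":0,"rz":0},{"tx":0.01,"ty":-0.05,"tz":0,"rx":0,"ry":0,"rz":0},{"tx":0.01,"ty":-0.05,"tz":0,"rx":0,"ry":0,"rz":0},{"tx":0.01,"ty":-0.05,"tz":0,"rx":0,"ry":0,"rz":0},{"tx":0.014,"ty":-0.047,"tz":0,"rx":0,"ry":0,"rz":0},{"tx":0,"ty":0,"tz":0,"rx":0,"ry":0,"rz":-2.1},{"tx":0,"ty":0,"tz":0,"rx":0,"ry":0,"rz":0}]' 0.05 3; python3 -c "
from h import *
from cell import env
o=env.get_obs();print(o['tool_pos'],o['tool_rot'],tochest(o['tool_pos']))"
```

```text
time_s: 16.02
tool_pos: [0.6264, 0.0514, 0.2187]
tool_rot: [179.9, 0.1, -1.7]
force: [-0.1, 0.1, 1.1]
grip_width: 0.0497
[0.62638209 0.05135572 0.21872921] [ 1.79931803e+02  1.32372703e-01 -1.65882077e+00] [[83.50926067  0.24581007]]
```

Chest x needs +2.5 mm. I descend to z about 0.155 and look.

```bash
python3 -m creep '[{"tx":0.0025,"ty":0,"tz":0.03,"rx":0,"ry":0,"rz":0},{"tx":0,"ty":0,"tz":0.035,"rx":0,"ry":0,"rz":0},{"tx":0,"ty":0,"tz":0,"rx":0,"ry":0,"rz":0}]'; python3 - <<'E'
from h import *
from cell import env
s=grab("scene",11);t=grab("top",11);o=env.get_obs();print(o["tool_pos"],o["force"],tochest(o["tool_pos"]))
crop(s,250,140,90,80,8,"s11")
E
```

```text
time_s: 16.4
tool_pos: [0.627, 0.0492, 0.1516]
tool_rot: [179.9, 0.4, -1.9]
force: [-0.0, -0.1, 0.4]
grip_width: 0.05
[0.6296868  0.0505546  0.15563477] [0.48062778 0.32407899 1.05008526] [[86.83554318 -0.4604021 ]]
```

View pics/s11.png

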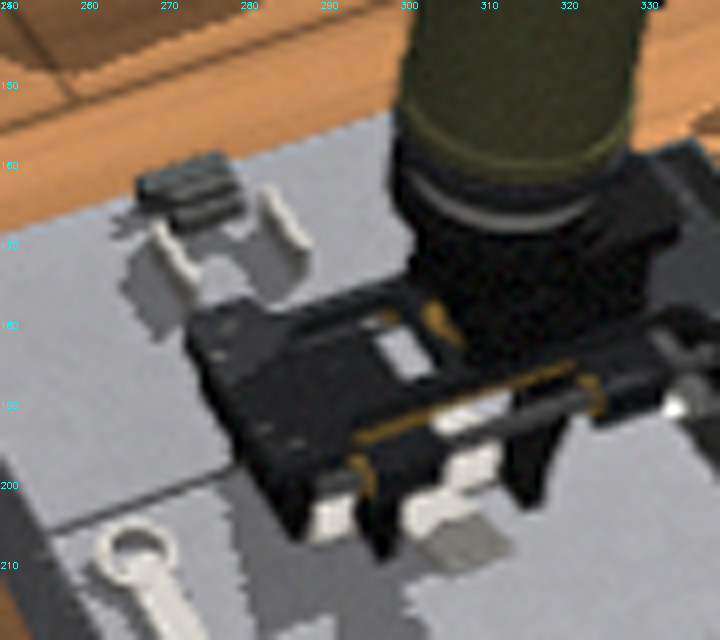

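The scene shows the two fingertips at (297.5,209.5) and (316.5,203.5), on either side of the tongue at about (308,207). I lower and pinch softly.

```bash
python3 -m creep '[{"tx":0,"ty":0,"tz":0.015,"rx":0,"ry":0,"rz":0},{"tx":0,"ty":0,"tz":0.011,"rx":0,"ry":0,"rz":0},{"tx":0,"ty":0,"tz":0,"rx":0,"ry":0,"rz":0}]'; python3 -m creep '[{"tx":0,"ty":0,"tz":0,"rx":0,"ry":0,"rz":0},{"tx":0,"ty":0,"tz":0,"rx":0,"ry":0,"rz":0},{"tx":0,"ty":0,"tz":0,"rx":0,"ry":0,"rz":0}]' 0.01 5;  python3 - <<'E'
from h import *
from cell import env
s=grab("scene",12);o=env.get_obs();print(o["tool_pos"],o["force"],tochest(o["tool_pos"]),o["grip_width"])
crop(s,250,140,90,80,8,"s12")
E
```

```text
time_s: 16.88
tool_pos: [0.6287, 0.052, 0.1278]
tool_rot: [180.0, 0.1, -1.6]
force: [-1.0, 0.4, -0.1]
grip_width: 0.0499
time_s: 17.25
tool_pos: [0.6298, 0.0517, 0.1294]
tool_rot: [179.9, -0.0, -1.6]
force: [-0.8, -7.0, 0.3]
grip_width: 0.0279
[0.62979266 0.05146561 0.12937666] [ 0.69888257 -0.0310583  -0.05480496] [[86.91528743  0.45326949]] 0.02720686725298445
```

View pics/s12.png

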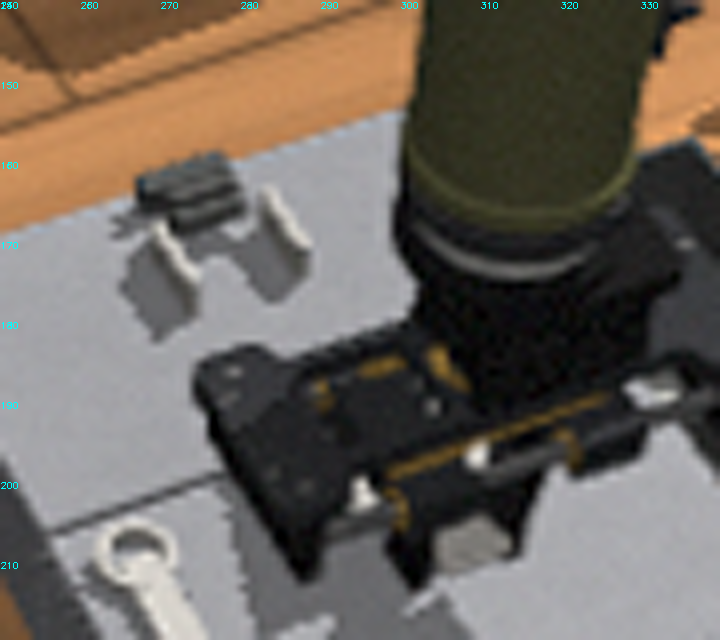

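The tongue is pinched (opening 28 mm). I swing it along the arc around the hinge with the tool kept vertical, in stages.

```bash
python3 -m creep '[{"tx":-0.004,"ty":0,"tz":-0.0083,"rx":0,"ry":0,"rz":0},{"tx":-0.0043,"ty":0,"tz":-0.0083,"rx":0,"ry":0,"rz":0},{"tx":-0.0055,"ty":0,"tz":-0.0075,"rx":0,"ry":0,"rz":0},{"tx":-0.0059,"ty":0,"tz":-0.0072,"rx":0,"ry":0,"rz":0},{"tx":-0.0067,"ty":0,"tz":-0.0063,"rx":0,"ry":0,"rz":0},{"tx":-0.0073,"ty":0,"tz":-0.0057,"rx":0,"ry":0,"rz":0},{"tx":0,"ty":0,"tz":0,"rx":0,"ry":0,"rz":0}]';  python3 - <<'E'
from h import *
from cell import env
s=grab("scene",13);o=env.get_obs();print(o["tool_pos"],o["force"],tochest(o["tool_pos"]),o["grip_width"])
crop(s,250,140,90,80,8,"s13")
E
```

```text
time_s: 18.18
tool_pos: [0.5954, 0.0525, 0.1732]
tool_rot: [179.9, -0.0, -1.7]
force: [0.5, -4.2, 2.0]
grip_width: 0.0281
[0.59561748 0.05247913 0.17296156] [ 1.11678225 -4.22596509  2.62023632] [[52.72510032  0.48830051]] 0.027939478541398576
```

View pics/s13.png

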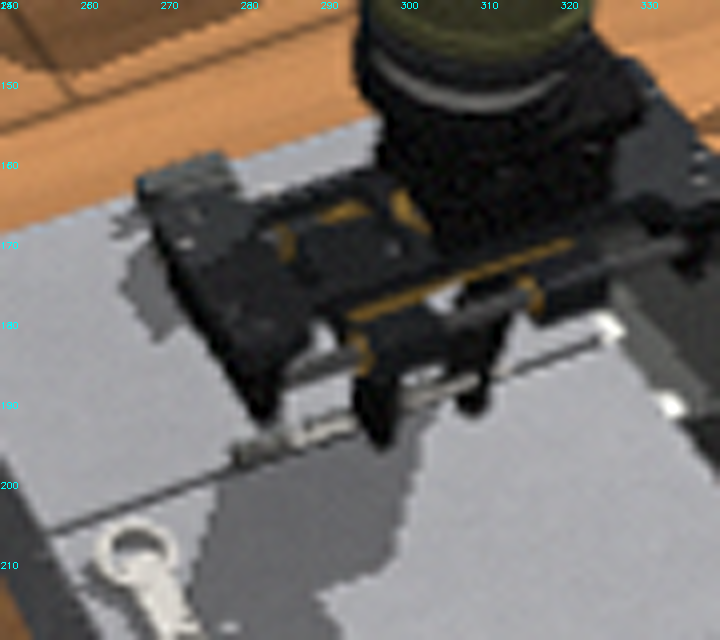

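```bash
python3 -m creep '[{"tx":-0.008,"ty":0.0005,"tz":-0.005,"rx":0,"ry":0,"rz":0},{"tx":-0.0083,"ty":0,"tz":-0.0041,"rx":0,"ry":0,"rz":0},{"tx":-0.0087,"ty":0,"tz":-0.0033,"rx":0,"ry":0,"rz":0},{"tx":-0.009,"ty":0,"tz":-0.0024,"rx":0,"ry":0,"rz":0},{"tx":-0.0092,"ty":0,"tz":-0.0014,"rx":0,"ry":0,"rz":0},{"tx":-0.0092,"ty":0,"tz":-0.0006,"rx":0,"ry":0,"rz":0},{"tx":0,"ty":0,"tz":0,"rx":0,"ry":0,"rz":0}]';  python3 - <<'E'
from h import *
from cell import env
s=grab("scene",14);o=env.get_obs();print(o["tool_pos"],o["force"],tochest(o["tool_pos"]),o["grip_width"])
crop(s,240,130,110,120,5,"s14")
E
```

```text
time_s: 19.1
tool_pos: [0.5424, 0.054, 0.1896]
tool_rot: [180.0, 0.1, -1.7]
force: [-0.5, -5.4, 4.5]
grip_width: 0.0282
[0.54274336 0.05395906 0.18958235] [-1.37378728 -5.06647239  6.13293756] [[-0.16971013  0.45438731]] 0.027937550675380646
```

View pics/s14.png

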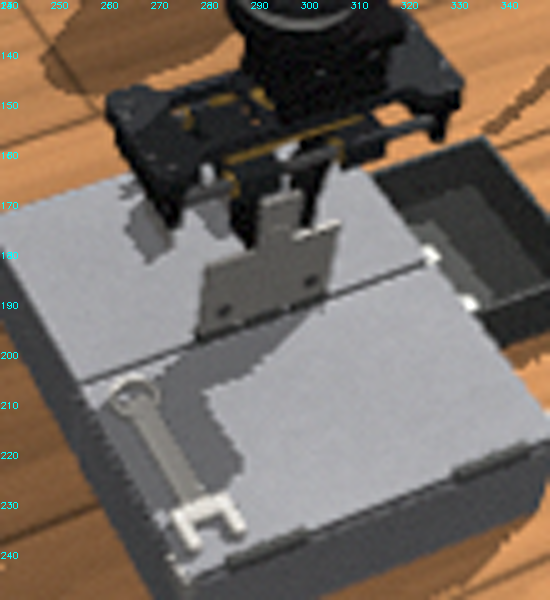

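The hasp is upright and the lid is still shut, with the wrench undisturbed. I continue toward the front.

```bash
python3 -m creep '[{"tx":-0.0092,"ty":0.001,"tz":-0.001,"rx":0,"ry":0,"rz":0},{"tx":-0.0092,"ty":0,"tz":0.0003,"rx":0,"ry":0,"rz":0},{"tx":-0.009,"ty":0,"tz":0.0022,"rx":0,"ry":0,"rz":0},{"tx":-0.0088,"ty":0,"tz":0.003,"rx":0,"ry":0,"rz":0},{"tx":-0.0084,"ty":0,"tz":0.004,"rx":0,"ry":0,"rz":0},{"tx":-0.008,"ty":0,"tz":0.0048,"rx":0,"ry":0,"rz":0},{"tx":-0.0074,"ty":0,"tz":0.0055,"rx":0,"ry":0,"rz":0},{"tx":-0.0069,"ty":0,"tz":0.0063,"rx":0,"ry":0,"rz":0},{"tx":0,"ty":0,"tz":0,"rx":0,"ry":0,"rz":0}]';  python3 - <<'E'
from h import *
from cell import env
s=grab("scene",15);o=env.get_obs();print(o["tool_pos"],o["force"],tochest(o["tool_pos"]),o["grip_width"])
crop(s,240,110,110,120,5,"s15")
E
```

```text
time_s: 20.27
tool_pos: [0.4748, 0.0555, 0.1628]
tool_rot: [-180.0, 0.2, -1.6]
force: [-3.6, 1.3, 2.5]
grip_width: 0.0278
[0.47508175 0.05553607 0.16308052] [-4.40328159  1.26698998  2.84814055] [[-67.8487392    0.09431238]] 0.02791826475866089
```

View pics/s15.png

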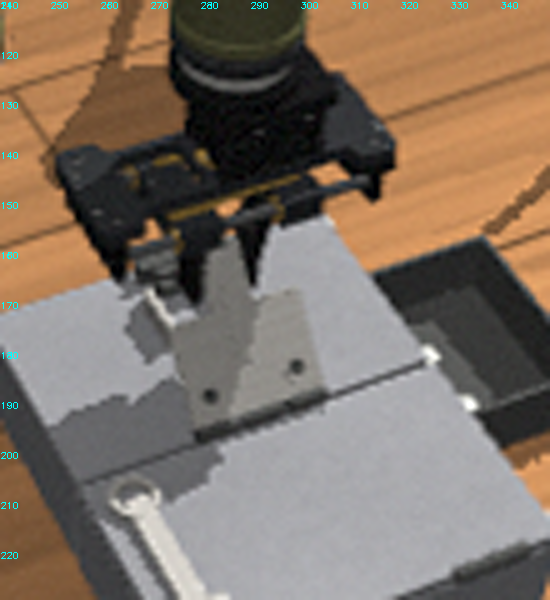

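```bash
python3 -m creep '[{"tx":-0.0055,"ty":0,"tz":0.006,"rx":0,"ry":0,"rz":0},{"tx":-0.005,"ty":0,"tz":0.0068,"rx":0,"ry":0,"rz":0},{"tx":0,"ty":0,"tz":0,"rx":0,"ry":0,"rz":0}]';python3 -m creep '[{"tx":0,"ty":0,"tz":0,"rx":0,"ry":0,"rz":0},{"tx":0,"ty":0,"tz":0,"rx":0,"ry":0,"rz":0},{"tx":0,"ty":0,"tz":-0.02,"rx":0,"ry":0,"rz":0},{"tx":0,"ty":0,"tz":-0.04,"rx":0,"ry":0,"rz":0},{"tx":0,"ty":0,"tz":0,"rx":0,"ry":0,"rz":0}]' 0.045; python3 -m creep '[{"tx":0,"ty":0,"tz":0,"rx":0,"ry":0,"rz":0},{"tx":0,"ty":0,"tz":0,"rx":0,"ry":0,"rz":0},{"tx":0,"ty":0,"tz":0,"rx":0,"ry":0,"rz":0},{"tx":0,"ty":0,"tz":0,"rx":0,"ry":0,"rz":0}]' 0 20; python3 - <<'E'
from h import *
from cell import env
s=grab("scene",16);o=env.get_obs();print(o["tool_pos"],o["force"],tochest(o["tool_pos"]),o["grip_width"])
crop(s,240,110,110,120,5,"s16")
E
```

```text
time_s: 20.7
tool_pos: [0.4654, 0.0557, 0.1503]
tool_rot: [-180.0, 0.1, -1.6]
force: [-1.9, 2.5, 1.1]
grip_width: 0.0279
time_s: 21.32
tool_pos: [0.4687, 0.0552, 0.2146]
tool_rot: [-180.0, -0.4, -1.7]
force: [0.0, 0.1, -0.4]
grip_width: 0.0449
time_s: 21.82
tool_pos: [0.4659, 0.0553, 0.2108]
tool_rot: [180.0, 0.0, -1.6]
force: [0.5, 0.3, 0.2]
grip_width: 0.0131
[0.46593779 0.05531358 0.2109111 ] [-0.73988014  0.06256054 -0.82498254] [[-76.9825902   -0.38978215]] 0.008840186000382675
```

View pics/s16.png

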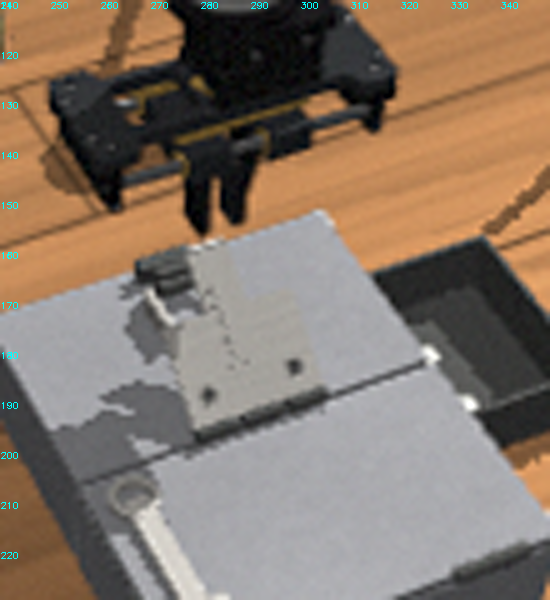

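The hasp stays at about 0.6 rad. The fingers finish closing, then push the tongue down from above.

```bash
python3 -m creep '[{"tx":0,"ty":-0.0004,"tz":0.015,"rx":0,"ry":0,"rz":0},{"tx":0,"ty":0,"tz":0.015,"rx":0,"ry":0,"rz":0},{"tx":0,"ty":0,"tz":0.01,"rx":0,"ry":0,"rz":0},{"tx":0,"ty":0,"tz":0.01,"rx":0,"ry":0,"rz":0},{"tx":0,"ty":0,"tz":0.01,"rx":0,"ry":0,"rz":0},{"tx":0,"ty":0,"tz":0.008,"rx":0,"ry":0,"rz":0},{"tx":0,"ty":0,"tz":0.006,"rx":0,"ry":0,"rz":0},{"tx":0,"ty":0,"tz":0,"rx":0,"ry":0,"rz":0}]';  python3 - <<'E'
from h import *
from cell import env
s=grab("scene",17);o=env.get_obs();print(o["tool_pos"],o["force"],tochest(o["tool_pos"]),o["grip_width"])
crop(s,240,120,100,90,6,"s17")
E
```

```text
time_s: 22.88
tool_pos: [0.4658, 0.0557, 0.1368]
tool_rot: [180.0, 0.0, -1.7]
force: [-0.4, -0.2, -1.2]
grip_width: 0.0002
[0.46609548 0.05572621 0.13714844] [-0.28141739  0.35387692  0.40605854] [[-7.68367681e+01  2.71961298e-02]] 0.00036138576277486046
```

View pics/s17.png

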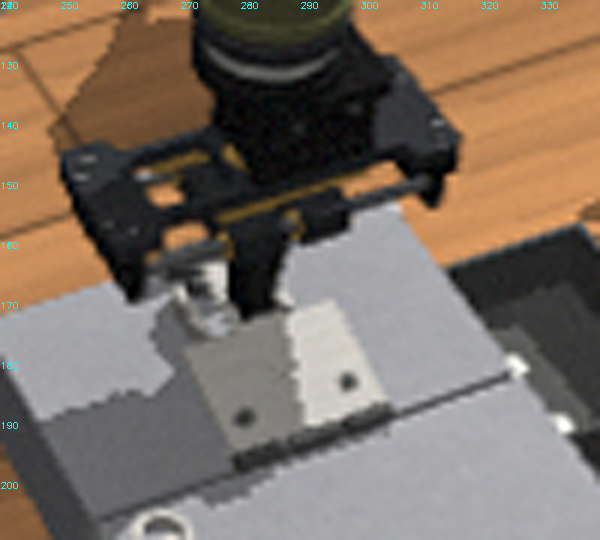

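```bash
python3 -m creep '[{"tx":-0.005,"ty":0,"tz":0.003,"rx":0,"ry":0,"rz":0},{"tx":-0.005,"ty":0,"tz":0.003,"rx":0,"ry":0,"rz":0},{"tx":0,"ty":0,"tz":0.003,"rx":0,"ry":0,"rz":0},{"tx":0,"ty":0,"tz":0,"rx":0,"ry":0,"rz":0}]';python3 -m creep '[{"tx":0,"ty":0,"tz":0.003,"rx":0,"ry":0,"rz":0},{"tx":0,"ty":0,"tz":0,"rx":0,"ry":0,"rz":0}]';  python3 - <<'E'
from h import *
from cell import env
s=grab("scene",18);o=env.get_obs();print(o["tool_pos"],o["force"],tochest(o["tool_pos"]),o["grip_width"])
crop(s,240,120,100,90,6,"s18")
E
```

```text
time_s: 23.42
tool_pos: [0.4558, 0.0559, 0.128]
tool_rot: [180.0, 0.0, -1.7]
force: [-0.7, 0.0, -0.8]
grip_width: 0.0003
time_s: 23.68
tool_pos: [0.4562, 0.056, 0.1251]
tool_rot: [-180.0, 0.0, -1.7]
force: [0.4, -0.4, 1.2]
grip_width: 0.0005
[0.45613509 0.05598681 0.12514197] [ 1.0409689   0.27894467 -0.49011467] [[-8.68005363e+01  2.62345651e-03]] 4.965397572160722e-05
```

View pics/s18.png

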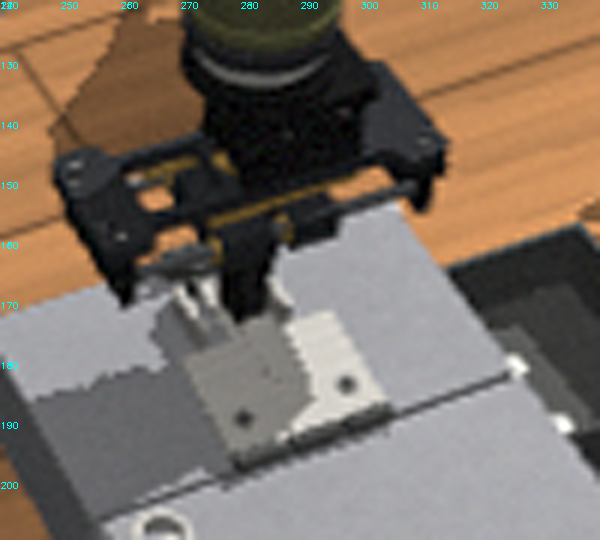

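The closed fingertips sit on the tongue between the cheeks. I press on in small steps, watching the force.

```bash
python3 -m creep '[{"tx":0,"ty":0,"tz":0.002,"rx":0,"ry":0,"rz":0},{"tx":0,"ty":0,"tz":0,"rx":0,"ry":0,"rz":0}]';python3 -m creep '[{"tx":0,"ty":0,"tz":0.002,"rx":0,"ry":0,"rz":0},{"tx":0,"ty":0,"tz":0,"rx":0,"ry":0,"rz":0}]';python3 -m creep '[{"tx":0,"ty":0,"tz":0.002,"rx":0,"ry":0,"rz":0},{"tx":0,"ty":0,"tz":0,"rx":0,"ry":0,"rz":0}]'
```

```text
time_s: 23.98
tool_pos: [0.4563, 0.056, 0.1243]
tool_rot: [180.0, -0.0, -1.7]
force: [-3.9, -0.2, 9.3]
grip_width: 0.0006
time_s: 24.22
tool_pos: [0.4561, 0.056, 0.1227]
tool_rot: [180.0, 0.0, -1.7]
force: [-4.9, -0.3, 14.0]
grip_width: 0.0008
time_s: 24.48
tool_pos: [0.4558, 0.0561, 0.1201]
tool_rot: [180.0, 0.0, -1.7]
force: [-3.3, 0.0, 6.9]
grip_width: 0.0004
```

```bash
python3 -m creep '[{"tx":0,"ty":0,"tz":0.002,"rx":0,"ry":0,"rz":0},{"tx":0,"ty":0,"tz":0,"rx":0,"ry":0,"rz":0}]';python3 -m creep '[{"tx":0,"ty":0,"tz":0.002,"rx":0,"ry":0,"rz":0},{"tx":0,"ty":0,"tz":0,"rx":0,"ry":0,"rz":0}]';python3 -m creep '[{"tx":0,"ty":0,"tz":0.001,"rx":0,"ry":0,"rz":0},{"tx":0,"ty":0,"tz":0,"rx":0,"ry":0,"rz":0}]'
```

```text
time_s: 24.72
tool_pos: [0.4557, 0.056, 0.1172]
tool_rot: [180.0, 0.0, -1.7]
force: [-1.3, 0.3, 1.6]
grip_width: 0.0006
time_s: 24.98
tool_pos: [0.4562, 0.0559, 0.1149]
tool_rot: [-180.0, -0.0, -1.7]
force: [0.3, 0.2, 0.3]
grip_width: 0.0004
time_s: 25.22
tool_pos: [0.4561, 0.056, 0.1141]
tool_rot: [180.0, 0.0, -1.7]
force: [-0.3, 0.6, 0.6]
grip_width: 0.0004
```

The force peaked at 14 N and then dropped, so the catch gave. I press to the stop to make sure.

```bash
python3 -m creep '[{"tx":0,"ty":0,"tz":0.002,"rx":0,"ry":0,"rz":0},{"tx":0,"ty":0,"tz":0,"rx":0,"ry":0,"rz":0}]';python3 -m creep '[{"tx":0,"ty":0,"tz":0.002,"rx":0,"ry":0,"rz":0},{"tx":0,"ty":0,"tz":0,"rx":0,"ry":0,"rz":0}]'
```

```text
time_s: 25.48
tool_pos: [0.4563, 0.056, 0.1131]
tool_rot: [180.0, -0.0, -1.7]
force: [-3.5, -0.9, 6.9]
grip_width: 0.0004
time_s: 25.72
tool_pos: [0.4563, 0.056, 0.1127]
tool_rot: [179.9, -0.0, -1.7]
force: [-7.2, -0.9, 18.9]
grip_width: 0.0005
```

It is at the stop: tips at 87.7 mm, which matches the home height of 88 mm. I retreat and look.

```bash
python3 -m creep '[{"tx":0,"ty":0,"tz":-0.01,"rx":0,"ry":0,"rz":0},{"tx":0,"ty":0,"tz":-0.03,"rx":0,"ry":0,"rz":0},{"tx":0,"ty":0,"tz":-0.05,"rx":0,"ry":0,"rz":0},{"tx":0,"ty":0,"tz":-0.05,"rx":0,"ry":0,"rz":0},{"tx":0,"ty":0.05,"tz":0,"rx":0,"ry":0,"rz":0},{"tx":0,"ty":0.05,"tz":0,"rx":0,"ry":0,"rz":0},{"tx":0,"ty":0.05,"tz":0,"rx":0,"ry":0,"rz":0},{"tx":0,"ty":0.05,"tz":0,"rx":0,"ry":0,"rz":0},{"tx":0,"ty":0.05,"tz":0,"rx":0,"ry":0,"rz":0},{"tx":0,"ty":0,"tz":0,"rx":0,"ry":0,"rz":0}]';  python3 - <<'E'
from h import *
from cell import env
s=grab("scene",19);t=grab("top",19);o=env.get_obs();print(o["tool_pos"],o["force"])
crop(s,225,130,130,120,5,"s19",proj(s,fromchest(hasp(0.0))));crop(t,160,135,120,100,6,"t19")
crop(s,225,130,130,120,5,"s19n")
cv2.imwrite("pics/full19.png",cv2.resize(s["pixels"][:,:,::-1],(800,600)))
E
```

```text
time_s: 26.98
tool_pos: [0.4476, -0.1984, 0.2498]
tool_rot: [179.9, 0.0, -2.1]
force: [0.3, 0.3, -0.0]
grip_width: 0.0003
[ 0.44878566 -0.19372182  0.24994927] [ 0.03810917  0.79528876 -0.36709554]
```

View pics/s19.png

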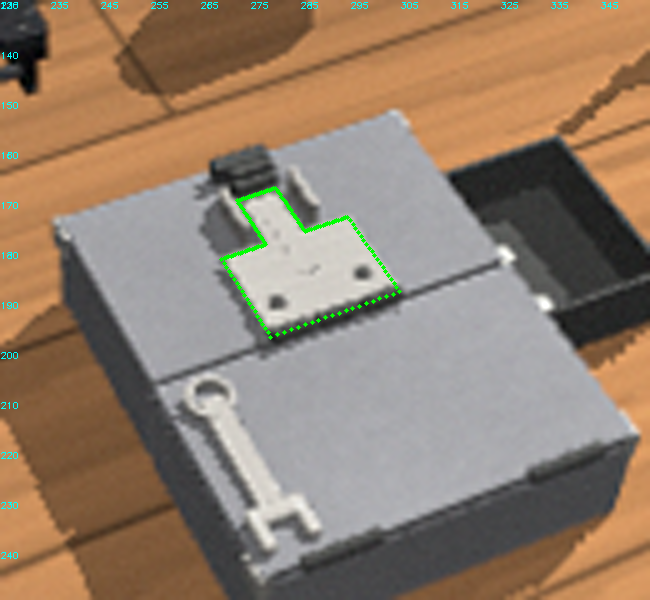

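View pics/s19n.png

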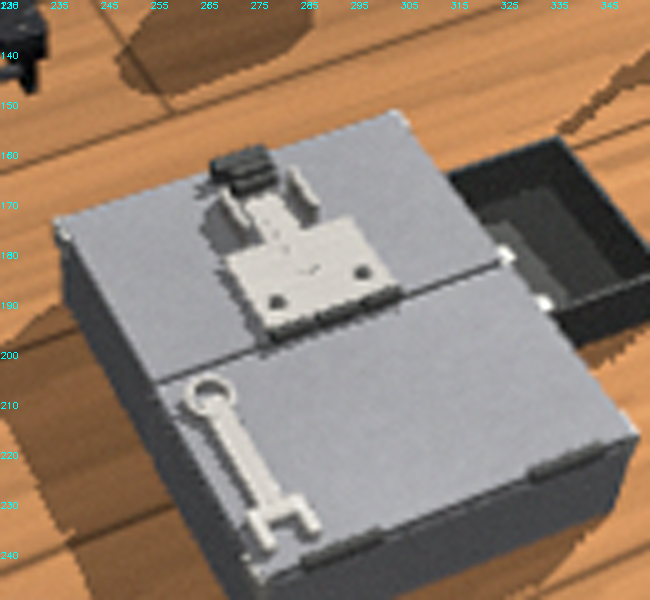

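View pics/t19.png

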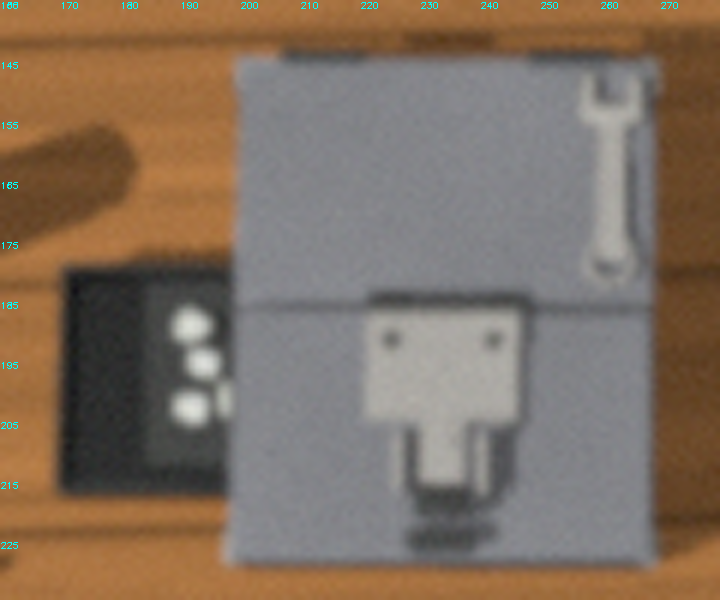

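View pics/full19.png

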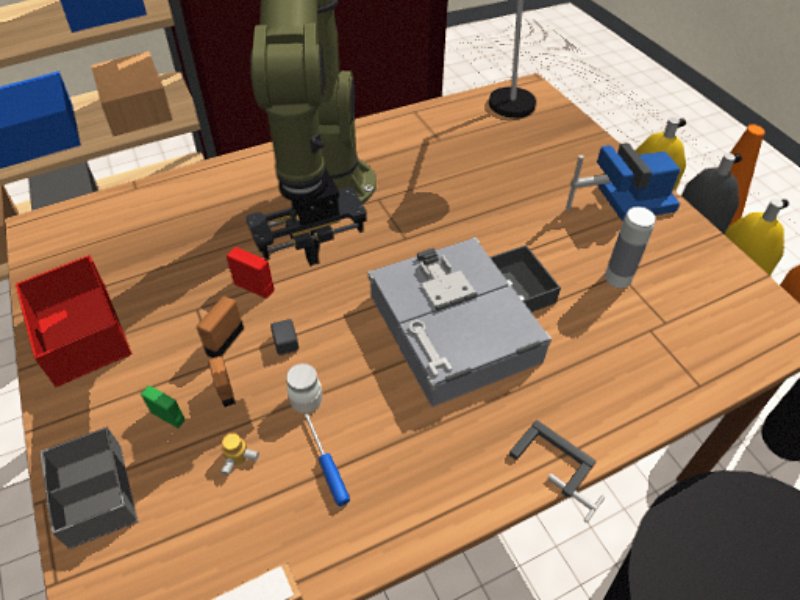

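The hasp outline for 0 rad matches the scene picture, with the tongue end under the keeper at about (275,167). The lid seam is closed, the wrench and bystanders are unmoved, and all four lumps are in the tray. I hand in.

```bash
python3 -c "
from cell import env
o=env.get_obs();print(o['time_s'],o['force']);print(env.sign_off())"
```

```text
27.075 [ 0.03810917  0.79528876 -0.36709554]
the job is handed in; nothing more can be done
None
```

I finished the job and handed it in at 27.1 s; no verdict was reported.

- **Sweep:** I used the small brown scraper to sweep all four lumps into the scrap tray in one pass, with the fingertips about 36 mm above the deck. I then stood the scraper upright where it had been.
- **Hasp:** I pinched the tongue lightly, swung it over the hinge to about 0.6 rad and let go. I pressed it down with closed fingertips until it gave at about 14 N, then to the stop with about 19 N.
- **Last checks:** The pictures show the hasp lying flat at about 0 rad with its tongue under the keeper and the lid shut. The scraper is upright, and the wrench and bystanders look unmoved.
- **Less certain:** The fourth lump lies against the chest-side wall of the tray and is half hidden in the top view. The scene view shows nothing at rim height there, so I take it to be on the tray floor. The two cameras disagreed by about 4 mm on the chest's x position, so I used the mean.

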